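# Store the clay bricks in the code-locked drying case

## Robot

A 6-joint arm with a two-finger parallel gripper is mounted at the origin on the work surface. World frame = base frame: x ahead of the robot, y to its left, z up, the work surface at z = 0. Lengths are in m, angles in degrees, forces in N, time in s.
With the tool pointing down it reaches from about 0.3 to 0.75 m from the base axis. Payload 8.5 kg.
Tool frame: the origin (TCP) lies at the very end of the fingers, on their centre line; the grasp point (between the pads) lies 19 mm behind it; z points along the fingers, y is the line along which they close (so a half turn about z gives the same grasp; the last joint's range is limited). The gripper opens to 85 mm and grips with 20 to 120 N. Pads are 22 mm wide; open, the fingers measure 114 mm over their backs; the gripper's body (76 mm by 85 mm) begins 54 mm behind the grasp point. The pads swing forward as they close: fully open they stand 13 mm farther back than shut.
Start: joints at [-12.336, 21.807, 74.336, -0, 83.858, -12.336], TCP at [0.55, 0, 0.231] pointing down, gripper open.
Joint ranges: [-178.18, 178.18], [-50.72, 133.34], [12.68, 142.11], [-81.47, 261.47], [9.98, 163.14], [-165.26, 165.26]. Speed limits (degrees/s): [136.94, 136.94, 180, 180, 180, 180].

## Interface

Orientations are given as a 3x3 rotation matrix whose columns are the frame's x, y, z axes.
In Python, from rig import env gives the robot as it stands.
- The arm moves only by the tool move_arm, never from a script. Its argument "plan" is a list of rows, each a list of 7 numbers: the turn, a rotation vector about the tool's x, y, z in degrees, then the shift along the tool's x, y, z in cm, then the gripper command: -1 is shut, 1 is fully open, values between are in proportion. In form: [[ax, ay, az, tx, ty, tz, jaw], ...]. A call has 1 to 5 rows; each row is the pose to reach, as a shift and turn from the pose commanded when the call began, along the tool's axes at that moment; what a row does not reach only later rows make up. A row lasts 1/10 s, in which the tool goes at most 50 mm and 8.59 degrees, less where a joint would pass 70% of its speed; a pose out of reach is approached as far as the arm can. A call with a gripper value outside its range is refused whole. The fingers move at their own pace and stop on an object; "squeeze" is the grip in N (left out, the last holds). Time passes only in rows, so rows that repeat a pose let the fingers close. It gives the time, the measured TCP pose, the force, the opening and the grip force at its end, in the units of the state.
- env.observe(): the state, without advancing time (a new reading comes with each control period).
- env.get_image(name): name is "scene" or "side" or "wrist"; returns a dict with "color" (420x560x3 uint8, red, green, blue), "fov_y" (degrees; the focal length in pixels is half the picture's height over the tangent of half this angle, whatever the lens; pixels are square), "cx", "cy" (the principal point, pixels), "R" (3x3) and "t" (3): a world point X has camera coordinates R X + t. Camera axes: x right, y down, z forward; pixel columns grow to the right and rows downward; lengths in m; the calibration is good to about 2 mm. A picture is of the moment at which its call begins. There is no depth.
- env.close_job(): hands the job in; it is judged then, once.
Trained networks look in a picture, given as the dict that the camera call returned (one of the last four; its "shot" number tells which), for a name from the list of things; names that differ only in an ending like _2 or _b are one class to them, and where a whole thing is asked for, a point or a joint stands for the part that bears it (a point fixed in the world has none). Each returns a list of dicts, best first, with "conf" (0 to 1); they miss things now and then, are a little off and sometimes report something else, mostly with a low value. They report only what shows in the picture. A call takes as long as a camera call. They do not tell look-alikes from the thing itself.
- env.outline_of(target, picture): "mask" (420x560 bool, what is visible of it) and "bbox" ([centre column, centre row, width, height] in pixels, round what is visible of it).
- env.tip_of(target, picture): "pixel" ([column, row] in pixels: a listed point, or the origin of a listed thing).
The state is a dict: "time_s": time; "q": joint angles; "qvel": joint speeds; "joint_efforts": joint torques, N m; "position": TCP position; "tool_rot": TCP orientation; "ft_force": force on the tool from outside, world axes, zero at the start; "wrist_torque": the same for the moment, N m; "grip_width": finger opening in m; "gripper_force": force on a finger pad.
Only numpy, scipy, OpenCV 4.12 (cv2) and the standard library are available. Lean on these libraries where they do the work, as an engineer would, in place of code of your own. Each camera call takes 0.05 s, during which the arm holds its last target. There are 200 camera calls.

## Task

Set the three dials of the drying case, left to right as the robot sees them, to the code 4, 7, 2 (marks counted clockwise from the long mark, which is 0), then slide the lid fully open. Lay every loose brick flat on the row of bricks in the case in staggered courses, each brick in line with the row and centred over the joint between two bricks below it, at most three courses high counting the fixed one; then slide the lid fully shut and lock it by turning the right dial back to 0. Leave the jar, the bowl and the tin alone.

Things in the scene. Friction and masses are not known exactly. Their poses are not given: they have to be found in the camera images.
- case: Low case of pale wood, fixed, 396 mm long (its x, away from the robot) by 316 mm wide (y), yaw within 0.15 rad. Origin on the table under the middle of the bottom brick course; z up. Lock deck with the dials at x -178 to -78 mm, 68 mm high; brick bay behind it, the lid over x -66 to +66 when shut and +79 to +211 when open. Side walls y +-146 to +-158 mm, 70 mm high.
- row_mid (a point): Top middle of the fixed bottom course: four bricks end to end along the case's y, centres at y = +102, +34, -34, -102 mm, 4 mm joints, top 22 mm above the table; the wooden floor on both sides of the row is 19 mm above the table.
- lock_deck (a point): Middle of the lock deck's top, 68 mm above the table. The lock is real: while any dial is more than about 12 degrees off its code (4, 7, 2) the closed lid moves only a few mm and an open lid cannot be shut, so leave the dials on the code while it is open.
- lid (a joint): Sliding lid, in m: 0 closed over the bay, grows to 0.145 fully open, sliding along the case's +x (away from the robot). About 2.5 N of friction and light damping; it stays where it is left. Clear plastic, 132 by 308 mm, 6 mm thick, underside 70 mm above the table.
- lid_handle (a point): Grip point of the lid's dark wooden handle: an upright bar 14 mm thick (along the case's x), 70 mm long (along y), its top 42 mm above the lid's underside, that is 36 mm above the lid's top face and 112 mm above the table. The point is on the bar's mid-plane, 98 mm above the table.
- dial_left (a joint): Angle in rad of the left (largest y) dial as the robot sees it: 0 with its pointer at the long mark (towards the robot, case -x), growing clockwise seen from above by PI/6 (30 degrees) a mark to mark 9 at 4.71 rad, where it stops. Mark 3 is at the case's +y, 6 at +x, 9 at -y. No clicks; 0.03 N m of friction; stays where left.
- dial_left_grip (a point): On the left dial's vertical axis at grip height, 102 mm above the table. Dark steel disc of 22 mm radius (top 80 mm above the table) with an upright grip bar 44 mm long, 14 mm thick, top 116 mm above the table, along the pointer direction; the white line on one half of the bar is the pointer. Dials are 85 mm apart, at case x -130 mm.
- dial_middle (a joint): Angle in rad of the middle dial as the robot sees it: 0 with its pointer at the long mark (towards the robot, case -x), growing clockwise seen from above by PI/6 (30 degrees) a mark to mark 9 at 4.71 rad, where it stops. Mark 3 is at the case's +y, 6 at +x, 9 at -y. No clicks; 0.03 N m of friction; stays where left.
- dial_middle_grip (a point): On the middle dial's vertical axis at grip height, 102 mm above the table. Dark steel disc of 22 mm radius (top 80 mm above the table) with an upright grip bar 44 mm long, 14 mm thick, top 116 mm above the table, along the pointer direction; the white line on one half of the bar is the pointer. Dials are 85 mm apart, at case x -130 mm.
- dial_right (a joint): Angle in rad of the right (smallest y) dial as the robot sees it: 0 with its pointer at the long mark (towards the robot, case -x), growing clockwise seen from above by PI/6 (30 degrees) a mark to mark 9 at 4.71 rad, where it stops. Mark 3 is at the case's +y, 6 at +x, 9 at -y. No clicks; 0.03 N m of friction; stays where left.
- dial_right_grip (a point): On the right dial's vertical axis at grip height, 102 mm above the table. Dark steel disc of 22 mm radius (top 80 mm above the table) with an upright grip bar 44 mm long, 14 mm thick, top 116 mm above the table, along the pointer direction; the white line on one half of the bar is the pointer. Dials are 85 mm apart, at case x -130 mm.
- brick1_mid (a point): Centre of a loose terracotta brick 64 (its x) by 42 (its y) by 22 mm (its z), about 0.11 kg, half-way up (11 mm over what it lies on). All loose bricks are alike; three or four of the five are there, lying flat on the table to the left and right of the case.
- brick2_mid (a point): Centre of a loose terracotta brick 64 (its x) by 42 (its y) by 22 mm (its z), about 0.11 kg, half-way up (11 mm over what it lies on). All loose bricks are alike; three or four of the five are there, lying flat on the table to the left and right of the case.
- brick3_mid (a point): Centre of a loose terracotta brick 64 (its x) by 42 (its y) by 22 mm (its z), about 0.11 kg, half-way up (11 mm over what it lies on). All loose bricks are alike; three or four of the five are there, lying flat on the table to the left and right of the case.
- brick4_mid (a point): Centre of a loose terracotta brick 64 (its x) by 42 (its y) by 22 mm (its z), about 0.11 kg, half-way up (11 mm over what it lies on). All loose bricks are alike; three or four of the five are there, lying flat on the table to the left and right of the case.
- brick5_mid (a point): Centre of a loose terracotta brick 64 (its x) by 42 (its y) by 22 mm (its z), about 0.11 kg, half-way up (11 mm over what it lies on). All loose bricks are alike; three or four of the five are there, lying flat on the table to the left and right of the case.
- slot2a (a point): Where the centre of a brick of the second course belongs: over a joint between two bricks of the course below, 33 mm above the table, brick's length along the case's y. Three such places: a at y = +68, b at 0, c at -68 mm.
- slot2b (a point): Where the centre of a brick of the second course belongs: over a joint between two bricks of the course below, 33 mm above the table, brick's length along the case's y. Three such places: a at y = +68, b at 0, c at -68 mm.
- slot2c (a point): Where the centre of a brick of the second course belongs: over a joint between two bricks of the course below, 33 mm above the table, brick's length along the case's y. Three such places: a at y = +68, b at 0, c at -68 mm.
- slot3a (a point): Where the centre of a brick of the third course belongs: over a joint between two bricks of the course below, 55 mm above the table, brick's length along the case's y. Two such places, a at y = +34 and b at -34 mm; usable only when the two bricks below it are there.
- slot3b (a point): Where the centre of a brick of the third course belongs: over a joint between two bricks of the course below, 55 mm above the table, brick's length along the case's y. Two such places, a at y = +34 and b at -34 mm; usable only when the two bricks below it are there.
- glaze_jar: White jar, 64 mm across, 70 mm high: to be left alone. Origin under its centre.
- water_bowl: Blue bowl, 110 mm across, 50 mm high: to be left alone. Origin under its centre.
- cutter_tin: Open green tin of cutters, 140 by 180 by 60 mm: to be left alone. Origin under its centre.
There are look-alikes about, which are no part of the job. What is shaped like the part that bears brick2_mid but black or blue is not meant.

How it is judged (in metres and radians):
On the way, in this order (a step that is already met when the one before it is completed fails the run):
1. the three dials stand at the code 4, 7, 2 (each within 10 degrees) (value of joint dial_left between 1.9244 and 2.2644 rad and value of joint dial_middle between 3.49519 and 3.83519 rad and value of joint dial_right between 0.877198 and 1.2172 rad), for 0.2 s.
2. the lid is fully open (within 10 mm) (value of joint lid above 0.135 m), for 0.2 s.
3. every loose brick is laid over a joint of the course below, in the case (((horizontal distance between brick1_mid and slot2a below 0.011 m and z of brick1_mid in the frame of slot2a between -0.006 and 0.006 m) or (horizontal distance between brick1_mid and slot2b below 0.011 m and z of brick1_mid in the frame of slot2b between -0.006 and 0.006 m) or (horizontal distance between brick1_mid and slot2c below 0.011 m and z of brick1_mid in the frame of slot2c between -0.006 and 0.006 m) or (horizontal distance between brick1_mid and slot3a below 0.011 m and z of brick1_mid in the frame of slot3a between -0.006 and 0.006 m) or (horizontal distance between brick1_mid and slot3b below 0.011 m and z of brick1_mid in the frame of slot3b between -0.006 and 0.006 m)) and angle between the x axis of each of brick1_mid, brick2_mid, brick3_mid, brick4_mid, brick5_mid and the y axis of case, either way round below 0.17 rad and angle between the z axis of each of brick1_mid, brick2_mid, brick3_mid, brick4_mid, brick5_mid and the z axis of case, either way round below 0.1 rad and ((horizontal distance between brick2_mid and slot2a below 0.011 m and z of brick2_mid in the frame of slot2a between -0.006 and 0.006 m) or (horizontal distance between brick2_mid and slot2b below 0.011 m and z of brick2_mid in the frame of slot2b between -0.006 and 0.006 m) or (horizontal distance between brick2_mid and slot2c below 0.011 m and z of brick2_mid in the frame of slot2c between -0.006 and 0.006 m) or (horizontal distance between brick2_mid and slot3a below 0.011 m and z of brick2_mid in the frame of slot3a between -0.006 and 0.006 m) or (horizontal distance between brick2_mid and slot3b below 0.011 m and z of brick2_mid in the frame of slot3b between -0.006 and 0.006 m)) and ((horizontal distance between brick3_mid and slot2a below 0.011 m and z of brick3_mid in the frame of slot2a between -0.006 and 0.006 m) or (horizontal distance between brick3_mid and slot2b below 0.011 m and z of brick3_mid in the frame of slot2b between -0.006 and 0.006 m) or (horizontal distance between brick3_mid and slot2c below 0.011 m and z of brick3_mid in the frame of slot2c between -0.006 and 0.006 m) or (horizontal distance between brick3_mid and slot3a below 0.011 m and z of brick3_mid in the frame of slot3a between -0.006 and 0.006 m) or (horizontal distance between brick3_mid and slot3b below 0.011 m and z of brick3_mid in the frame of slot3b between -0.006 and 0.006 m)) and ((horizontal distance between brick4_mid and slot2a below 0.011 m and z of brick4_mid in the frame of slot2a between -0.006 and 0.006 m) or (horizontal distance between brick4_mid and slot2b below 0.011 m and z of brick4_mid in the frame of slot2b between -0.006 and 0.006 m) or (horizontal distance between brick4_mid and slot2c below 0.011 m and z of brick4_mid in the frame of slot2c between -0.006 and 0.006 m) or (horizontal distance between brick4_mid and slot3a below 0.011 m and z of brick4_mid in the frame of slot3a between -0.006 and 0.006 m) or (horizontal distance between brick4_mid and slot3b below 0.011 m and z of brick4_mid in the frame of slot3b between -0.006 and 0.006 m)) and ((horizontal distance between brick5_mid and slot2a below 0.011 m and z of brick5_mid in the frame of slot2a between -0.006 and 0.006 m) or (horizontal distance between brick5_mid and slot2b below 0.011 m and z of brick5_mid in the frame of slot2b between -0.006 and 0.006 m) or (horizontal distance between brick5_mid and slot2c below 0.011 m and z of brick5_mid in the frame of slot2c between -0.006 and 0.006 m) or (horizontal distance between brick5_mid and slot3a below 0.011 m and z of brick5_mid in the frame of slot3a between -0.006 and 0.006 m) or (horizontal distance between brick5_mid and slot3b below 0.011 m and z of brick5_mid in the frame of slot3b between -0.006 and 0.006 m))), for 0.2 s.
4. the lid is shut again (within 5 mm) (value of joint lid below 0.005 m), for 0.2 s.
At the end, for the whole second after the job is handed in: Every loose brick lies flat at a place of the second or third course, centred over a joint below (within 11 mm level and 6 mm in height), along the row (within 10 degrees), at rest; the lid is shut within 5 mm and the right dial stands at 0 within 10 degrees (all of step 3 and value of joint lid below 0.005 m and value of joint dial_right between -0.17 and 0.17 rad and linear speed of each of brick1, brick2, brick3, brick4, brick5 below 0.02 m/s); the robot touches nothing.
It fails at once if the jar is shifted by more than 30 mm (distance of glaze_jar from where it was at the start of the episode above 0.03 m).
It fails at once if the bowl is shifted by more than 30 mm (distance of water_bowl from where it was at the start of the episode above 0.03 m).
It fails at once if the tin is shifted by more than 30 mm (distance of cutter_tin from where it was at the start of the episode above 0.03 m).
Of brick1, brick2, brick3, brick4, brick5 only 3 to 4 are there at a start; the rules pass over those that are not, and their reading is None.
At some moment in a run one of brick1, brick2, brick3, brick4, brick5 may be knocked a few centimetres aside while the robot is not near it.
It also fails if it takes over 210 s, if anything falls off the work surface, if the arm or the gripper's body presses on something with over 40 N, if the wrist force passes 120 N, or if a joint passes its speed limit or range.

## Working session

There is one attempt and no reset: what is moved stays moved. The work goes in short steps, Python scripts to look and compute and a tool call to move; the robot and the scene stay as the last step left them, time stands still between calls to the robot, and variables do not carry over. Pictures are saved under pics/ and viewed, at most 14 in all, crops included, and the job is handed in when it is done.

Besides the shell and the picture viewer there is one more tool, called after "Call:" as a command line: name --pt "numbers of a row" for each row, then --argument value for the rest. move_arm: Moves the arm, as the interface text tells. Its arguments: {"type":"object","properties":{"plan":{"type":"array"},"squeeze":{"type":"number"}},"required":["plan"]}

```bash
mkdir -p pics; ls
cat > h.py <<'E'
import numpy as np, cv2
from rig import env
def K(p):
    f=p["color"].shape[0]/2/np.tan(np.radians(p["fov_y"])/2); return f
def proj(p,X):
    c=np.array(p["R"])@np.array(X)+np.array(p["t"]); f=K(p); return np.array([p["cx"]+f*c[0]/c[2],p["cy"]+f*c[1]/c[2]])
def unproj(p,px,z):
    R=np.array(p["R"]);t=np.array(p["t"]);f=K(p)
    d=R.T@np.array([(px[0]-p["cx"])/f,(px[1]-p["cy"])/f,1]);o=-R.T@t
    return o+d*(z-o[2])/d[2]
def save(p,n): cv2.imwrite("pics/"+n,p["color"][:,:,::-1])
E
python3 - <<'E'
from h import *
ps={n:env.get_image(n) for n in("scene","side","wrist")}
for n,p in ps.items():
    save(p,n+"0.png"); print(n,p["fov_y"],p["cx"],p["cy"],(-np.array(p["R"]).T@p["t"]).round(3))
for n in("scene","side"):
    p=ps[n]
    for t,z in(("row_mid",.022),("lock_deck",.068),("lid_handle",.098),("dial_left_grip",.102),("dial_middle_grip",.102),("dial_right_grip",.102),("brick1_mid",.011),("glaze_jar",0),("water_bowl",0),("cutter_tin",0)):
        for d in env.tip_of(t,p)[:8]:
            print(n,t,round(d["conf"],2),np.round(d["pixel"]),unproj(p,d["pixel"],z)[:2].round(3))
print({k:np.round(v,3).tolist() for k,v in env.observe().items()})
E
```

```text
pics
scene 47.899094190742744 281.30965852493273 206.45009377559126 [ 1.502 -0.344  1.307]
side 45.49478864881591 268.8792884213185 205.81935358092304 [-0.335  0.971  1.124]
wrist 59.66008551988068 274.95976643206944 216.07555953958357 [0.55  0.078 0.374]
scene row_mid 0.91 [292. 232.] [0.562 0.001]
scene row_mid 0.5 [194. 231.] [ 0.441 -0.317]
scene lock_deck 0.7 [278. 198.] [ 0.435 -0.008]
scene lock_deck 0.35 [288. 235.] [ 0.602 -0.027]
scene lid_handle 0.63 [290. 212.] [0.534 0.003]
scene lid_handle 0.39 [194. 229.] [ 0.496 -0.316]
scene dial_left_grip 0.56 [306. 185.] [0.436 0.096]
scene dial_left_grip 0.24 [252. 199.] [ 0.438 -0.101]
scene dial_middle_grip 0.73 [281. 187.] [0.418 0.01 ]
scene dial_right_grip 0.41 [254. 194.] [ 0.421 -0.088]
scene dial_right_grip 0.26 [280. 225.] [ 0.579 -0.048]
scene brick1_mid 0.73 [288. 234.] [ 0.555 -0.011]
scene brick1_mid 0.49 [364. 204.] [0.517 0.294]
scene glaze_jar 0.66 [203. 293.] [ 0.68  -0.343]
scene water_bowl 0.9 [410. 167.] [0.396 0.553]
scene cutter_tin 0.67 [127. 273.] [ 0.522 -0.562]
side row_mid 0.6 [248. 215.] [ 0.565 -0.005]
[... 454 characters left out ...]
 dial_right_grip 0.57 [291. 197.] [ 0.445 -0.093]
side brick1_mid 0.55 [192. 269.] [0.545 0.289]
side glaze_jar 0.63 [276. 162.] [ 0.705 -0.343]
side water_bowl 0.66 [157. 349.] [0.415 0.546]
side water_bowl 0.23 [342. 152.] [ 0.535 -0.563]
side cutter_tin 0.76 [343. 152.] [ 0.533 -0.566]
{'time_s': 1.15, 'q': [-12.337, 21.807, 74.334, -0.0, 83.858, -12.337], 'qvel': [0.024, -0.017, 0.04, -0.081, -0.017, 0.118], 'joint_efforts': [-0.0, -44.834, -23.146, -0.0, 0.001, 0.0], 'position': [0.55, -0.0, 0.231], 'tool_rot': [[0.0, 1.0, 0.0], [1.0, -0.0, -0.0], [-0.0, 0.0, -1.0]], 'ft_force': [-0.475, 0.077, -0.188], 'wrist_torque': [-0.009, -0.032, -0.028], 'gripper_force': 0.0, 'grip_width': 0.085}
```

```bash
python3 -c "
import cv2
a=cv2.imread('pics/scene0.png')[120:360,60:480]
cv2.imwrite('pics/sceneC.png',cv2.resize(a,(800,457),interpolation=3))"
```

```text
(no output)
```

View pics/sceneC.png

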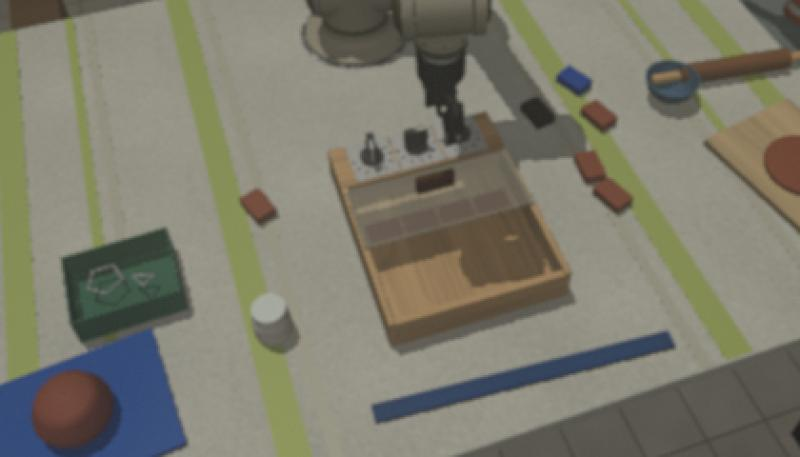

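View pics/wrist0.png

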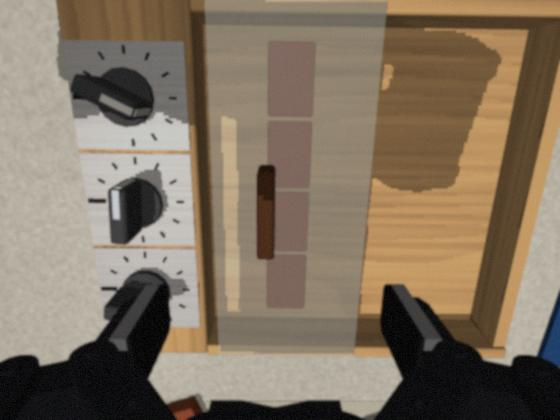

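View pics/side0.png

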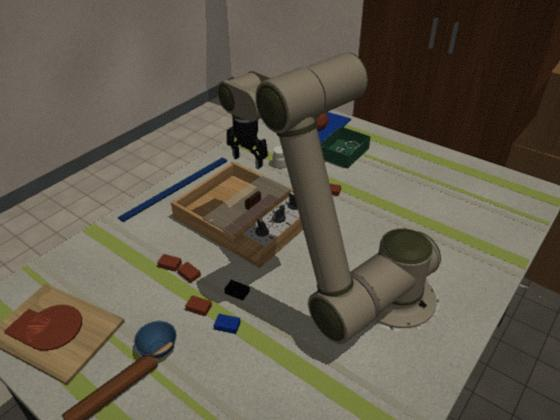

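Wrist view: image right = +x and up = +y, with dials down the left (top = left dial) and the row at columns 267-316, rows 41-308. Four terracotta bricks show: crop px (598,115), (590,165) and (612,193) on the left of the case, and (258,205) on the right. The black (537,110) and blue (573,78) blocks are look-alikes.

```bash
cat >> h.py <<'E'
from scipy.optimize import least_squares
def W(c,X):
    x,y,a=c; return np.array([x+np.cos(a)*X[0]-np.sin(a)*X[1],y+np.sin(a)*X[0]+np.cos(a)*X[1],X[2]])
def fit(obs):
    # obs list of (pic,pixel,caseXYZ)
    f=lambda c:np.concatenate([proj(p,W(c,X))-px for p,px,X in obs])
    r=least_squares(f,[.56,0,0],loss="soft_l1"); return r.x,np.abs(f(r.x)).reshape(-1,2).round(1)
E
python3 - <<'E'
from h import *
w=env.get_image("wrist")
t=.022
o=[(w,(268,41),(-.021,.134,t)),(w,(316,43),(.021,.134,t)),(w,(267,307),(-.021,-.134,t)),(w,(305,308),(.021,-.134,t)),
(w,(267,118),(-.021,.068,t)),(w,(268,189),(-.021,0,t)),(w,(267,253),(-.021,-.068,t))]
c,r=fit(o);print(c,r.tolist())
for n,y in(("L",.085),("M",0),("R",-.085)):
    print(n,proj(w,W(c,(-.13,y,.08))).round(),proj(w,W(c,(-.13,y,.116))).round(),"mark0",proj(w,W(c,(-.165,y,.068))).round())
print("handle",proj(w,W(c,(0,.035,.112))).round(),proj(w,W(c,(0,-.035,.112))).round())
print(np.array(w["R"]).round(3).tolist())
cv2.imwrite("pics/w1c.png",cv2.resize(w["color"][20:340,50:210,::-1],None,fx=1.85*1,fy=1.85,interpolation=2))
E
```

```text
[ 0.56347281 -0.0082171  -0.00984178] [[0.0, 0.5], [0.1, 1.9], [0.1, 1.1], [0.0, 0.4], [0.7, 0.4], [0.6, 0.5], [0.1, 0.1]]
L [124.  98.] [103.  98.] mark0 [86. 97.]
M [136. 205.] [118. 218.] mark0 [100. 200.]
R [146. 295.] [131. 317.] mark0 [113. 288.]
handle [294. 172.] [292. 261.]
[[1.0, 0.001, -0.0], [0.001, -0.952, 0.307], [-0.0, -0.307, -0.952]]
```

View pics/w1c.png

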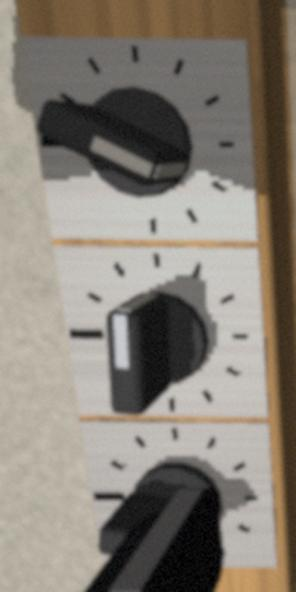

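Call:
move_arm --pt "0 0 0 -4 -6 0 1" --pt "0 0 0 -8 -11 0 1" --pt "0 0 0 -8.3 -12 0 1" --pt "0 0 0 -8.3 -12 0 1"

```text
time_s: 1.6
position: [0.4268, -0.0845, 0.2316]
tool_rot: [[0.004, 1.0, -0.001], [1.0, -0.004, -0.0], [-0.0, -0.001, -1.0]]
ft_force: [0.8, 0.1, -0.3]
grip_width: 0.0851
gripper_force: 0.0
```

Run:
```python
from h import *
w=env.get_image("wrist");print(env.observe()["position"])
c=(.5635,-.0082,-.0098)
for n,y in(("L",.085),("M",0),("R",-.085)):
    print(n,proj(w,W(c,(-.13,y,.08))).round(),proj(w,W(c,(-.13,y,.116))).round(),"mark0",proj(w,W(c,(-.165,y,.068))).round())
for x in (-.03,-.02,-.01,0): print("handle",x,proj(w,W(c,(x,.035,.112))).round(),proj(w,W(c,(x,-.035,.112))).round())
save(w,"w2.png")
```

```text
[ 0.42874455 -0.08393855  0.23179051]
L [285. -30.] [287. -50.] mark0 [237. -25.]
M [284.  99.] [285.  99.] mark0 [239.  98.]
R [282. 205.] [283. 219.] mark0 [242. 201.]
handle -0.03 [438.  44.] [424. 151.]
handle -0.02 [454.  44.] [438. 151.]
handle -0.01 [469.  44.] [452. 151.]
handle 0 [484.  44.] [466. 152.]
```

View pics/w2.png

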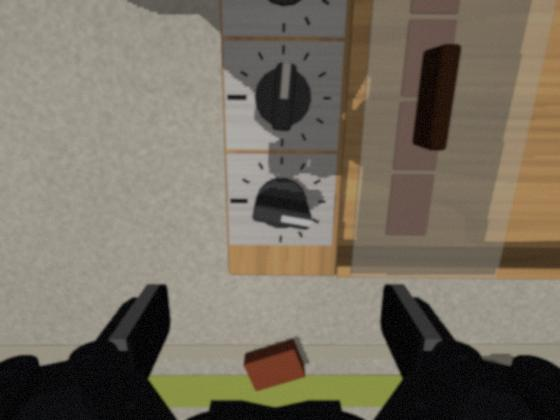

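The middle pointer sits at about mark 3.2 (white line from (287,63) to (284,97)). The right one is at about 6.3 (white at (312,224)) and the left one at about 6.8. The lid handle is at about (438,97), which is case x ≈ -22 mm. I'll start with the middle dial.

Call:
move_arm --pt "0 0 5.5 4 0.3 0 -0.06" --pt "0 0 5.5 7.6 0.35 0 -0.06" --pt "0 0 5.5 7.6 0.35 4 -0.06" --pt "0 0 5.5 7.6 0.35 8 -0.06" --pt "0 0 5.5 7.6 0.35 11 -0.06" --squeeze 40

```text
time_s: 2.15
position: [0.4337, -0.0059, 0.1195]
tool_rot: [[0.094, 0.996, -0.001], [0.996, -0.094, 0.0], [0.0, -0.001, -1.0]]
ft_force: [0.2, 0.8, 0.2]
grip_width: 0.0401
gripper_force: 0.0
```

Call:
move_arm --pt "0 0 0 0 0 1.6 -0.06" --pt "0 0 0 0 0 3.6 -0.06" --pt "0 0 0 0 0 3.6 -0.06" --pt "0 0 0 0 0 3.6 -1" --pt "0 0 0 0 0 3.6 -1"

```text
time_s: 2.65
position: [0.4323, -0.0065, 0.086]
tool_rot: [[0.095, 0.995, -0.003], [0.995, -0.095, 0.0], [0.0, -0.003, -1.0]]
ft_force: [-9.8, -1.8, 24.9]
grip_width: 0.0136
gripper_force: 41.5
```

Call:
move_arm --pt "0 0 0 0 0 0 -1" --pt "0 0 0 0 0 0 -1" --pt "0 0 0 0 0 0 -1"

```text
time_s: 2.95
position: [0.4324, -0.0066, 0.0862]
tool_rot: [[0.095, 0.995, -0.002], [0.995, -0.095, 0.0], [-0.0, -0.002, -1.0]]
ft_force: [-7.4, 1.0, 4.4]
grip_width: 0.0134
gripper_force: 40.0
```

Call:
move_arm --pt "0 0 8 0 -0.15 0 -1" --pt "0 0 16 0 -0.15 0 -1" --pt "0 0 24 0 -0.15 0 -1" --pt "0 0 32 0 -0.15 0 -1" --pt "0 0 40 0 -0.15 0 -1"

```text
time_s: 3.45
position: [0.4318, -0.0064, 0.0862]
tool_rot: [[0.717, 0.697, 0.0], [0.697, -0.717, 0.0], [0.0, -0.0, -1.0]]
ft_force: [-3.9, 2.3, 2.7]
grip_width: 0.0134
gripper_force: 39.8
```

Call:
move_arm --pt "0 0 8 0 0 0 -1" --pt "0 0 16 0 0 0 -1" --pt "0 0 24 0 0 0 -1" --pt "0 0 32 0 0 0 -1" --pt "0 0 40 0 0 0 -1"

```text
time_s: 3.95
position: [0.4315, -0.006, 0.0862]
tool_rot: [[0.997, 0.073, -0.001], [0.073, -0.997, 0.001], [-0.0, -0.001, -1.0]]
ft_force: [-3.5, 5.9, 3.8]
grip_width: 0.0134
gripper_force: 40.0
```

Call:
move_arm --pt "0 0 8 0 0 0 -1" --pt "0 0 16 0 0 0 -1" --pt "0 0 24 0 0 0 -1" --pt "0 0 35 0 0 0 -1" --pt "0 0 35 0 0 0 -1"

```text
time_s: 4.45
position: [0.4315, -0.0055, 0.0862]
tool_rot: [[0.859, -0.512, -0.0], [-0.512, -0.859, 0.002], [-0.001, -0.002, -1.0]]
ft_force: [-2.4, 9.0, 3.5]
grip_width: 0.0138
gripper_force: 40.0
```

Call:
move_arm --pt "0 0 0 0 0 0 -1" --pt "0 0 0 0 0 0 -1"

```text
time_s: 4.65
position: [0.4315, -0.0055, 0.0862]
tool_rot: [[0.862, -0.508, -0.0], [-0.508, -0.862, 0.002], [-0.001, -0.002, -1.0]]
ft_force: [-2.9, 8.8, 2.9]
grip_width: 0.0133
gripper_force: 40.0
```

Run:
```python
from h import *
s=env.observe();R=np.array(s["tool_rot"]);print(np.degrees(np.arctan2(R[0,0],R[1,0])),s["q"],s["position"],s["ft_force"],s["wrist_torque"])
```

```text
120.50958014428441 [-16.60165616  20.79934279 104.93202204   0.14071914  54.32186626
 103.8258668 ] [ 0.43151431 -0.00550639  0.08622382] [-2.91945616  8.82730369  2.93259164] [1.35640784 0.49349228 0.02480896]
```

Call:
move_arm --pt "0 0 0 0 0 0 -0.06" --pt "0 0 0 0 0 0 -0.06" --pt "0 0 0 0 0 -5 -0.06" --pt "0 0 -2.7 -2.2 -3.75 -5 -0.06" --pt "0 0 -5.5 -4.4 -7.5 -5 -0.06"

```text
time_s: 5.15
position: [0.4333, 0.0803, 0.137]
tool_rot: [[0.906, -0.424, 0.004], [-0.424, -0.906, -0.001], [0.004, -0.001, -1.0]]
ft_force: [0.3, -0.5, 0.4]
grip_width: 0.04
gripper_force: 0.0
```

Run:
```python
from h import *
w=env.get_image("wrist");s=env.observe();print(s["position"],s["ft_force"])
c=(.562,-.0065,-.0098)
for n,y in(("L",.085),("M",0),("R",-.085)):
    print(n,proj(w,W(c,(-.13,y,.116))).round(),"to x-",proj(w,W(c,(-.152,y,.116))).round())
save(w,"w3.png")
```

```text
[0.43179011 0.08584598 0.13644292] [-3.23552797  3.14729353 -0.69501844]
L [275. 267.] to x- [293. 303.]
M [442. 198.] to x- [455. 238.]
R [632. 119.] to x- [639. 165.]
```

View pics/w3.png

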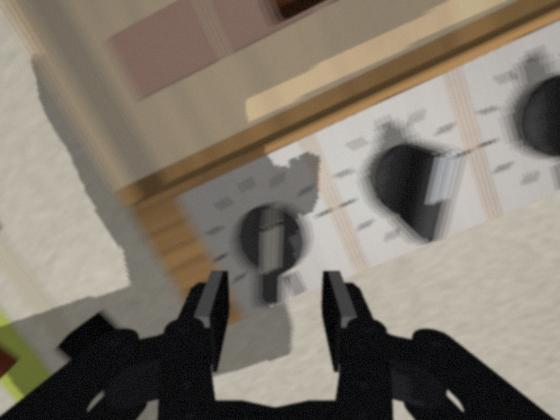

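The picture is blurred because the arm was still moving. The left bar at (270,250) lies along the jaws, with its white half pointing up (+x side), which confirms about 205°. Now I'll descend and turn it by -85°.

Call:
move_arm --pt "0 0 0 0 0 0 -0.06" --pt "0 0 0 0 0 0 -0.06" --pt "0 0 0 0 0 2.5 -0.06" --pt "0 0 0 0 0 5 -0.06" --pt "0 0 0 0 0 5 -0.06"

```text
time_s: 5.7
position: [0.431, 0.079, 0.0834]
tool_rot: [[0.905, -0.425, -0.005], [-0.425, -0.905, 0.0], [-0.005, 0.002, -1.0]]
ft_force: [0.1, 0.3, 0.2]
grip_width: 0.0403
gripper_force: 0.0
```

Call:
move_arm --pt "0 0 0 0 0 0 -1" --pt "0 0 0 0 0 0 -1" --pt "0 0 0 0 0 0 -1" --pt "0 0 0 0 0 0 -1" --pt "0 0 0 0 0 0 -1"

```text
time_s: 6.2
position: [0.4329, 0.0796, 0.0864]
tool_rot: [[0.906, -0.422, 0.003], [-0.422, -0.906, -0.001], [0.003, -0.0, -1.0]]
ft_force: [-0.4, -3.4, 7.8]
grip_width: 0.013
gripper_force: 42.6
```

Call:
move_arm --pt "0 0 -8 0 0 0 -1" --pt "0 0 -16 0 0 0 -1" --pt "0 0 -24 0 0 0 -1" --pt "0 0 -32 0 0 0 -1" --pt "0 0 -40 0 0 0 -1"

```text
time_s: 6.7
position: [0.4329, 0.0793, 0.0864]
tool_rot: [[0.964, 0.265, 0.002], [0.265, -0.964, -0.002], [0.002, 0.002, -1.0]]
ft_force: [-0.9, -6.8, 6.6]
grip_width: 0.0134
gripper_force: 42.7
```

Call:
move_arm --pt "0 0 -8 0 0 0 -1" --pt "0 0 -16 0 0 0 -1" --pt "0 0 -24 0 0 0 -1" --pt "0 0 -32 0 0 0 -1" --pt "0 0 -40 0 0 0 -1"

```text
time_s: 7.2
position: [0.4331, 0.079, 0.0864]
tool_rot: [[0.568, 0.823, 0.003], [0.823, -0.568, -0.002], [-0.0, 0.004, -1.0]]
ft_force: [0.5, -10.2, 6.2]
grip_width: 0.0133
gripper_force: 42.6
```

Call:
move_arm --pt "0 0 -4.5 0 0 0 -1" --pt "0 0 -4.5 0 0 0 -1" --pt "0 0 -4.5 0 0 0 -1"

```text
time_s: 7.5
position: [0.4331, 0.079, 0.0864]
tool_rot: [[0.507, 0.862, 0.003], [0.862, -0.507, -0.002], [-0.001, 0.004, -1.0]]
ft_force: [0.2, -9.0, 6.0]
grip_width: 0.0136
gripper_force: 42.6
```

Run:
```python
from h import *
s=env.observe();R=np.array(s["tool_rot"]);print(np.degrees(np.arctan2(R[0,0],R[1,0])),s["q"],s["position"],s["ft_force"],s["wrist_torque"])
```

```text
30.46226531018576 [ -5.06798545  21.42434947 103.73163385  -0.15316276  54.67026462
  25.4825911 ] [0.43314161 0.07898445 0.08638486] [ 0.17387705 -9.01742267  5.99836828] [-1.48459916  0.08126987  0.00473039]
```

Call:
move_arm --pt "0 0 0 0 0 0 -0.06" --pt "0 0 0 0 0 0 -0.06" --pt "0 0 0 0 0 -5 -0.06" --pt "0 0 8 -3.5 2 -5 -0.06" --pt "0 0 16 -7 4 -5 -0.06"

```text
time_s: 8.0
position: [0.4314, -0.0007, 0.1364]
tool_rot: [[0.727, 0.687, 0.003], [0.687, -0.727, -0.0], [0.002, 0.002, -1.0]]
ft_force: [0.4, -0.1, -0.6]
grip_width: 0.0398
gripper_force: 0.0
```

```bash
cat >> h.py <<'E'
def go(cur,tgt):
    # cur/tgt: (x,y,z,az) commanded -> row in tool axes (deg, cm)
    a=np.radians(cur[3]);d=np.array(tgt[:3])-cur[:3]
    return "az %.1f tx %.2f ty %.2f tz %.2f"%(tgt[3]-cur[3],100*(np.sin(a)*d[0]+np.cos(a)*d[1]),100*(np.cos(a)*d[0]-np.sin(a)*d[1]),-100*d[2])
E
python3 - <<'E'
from h import *
a=np.radians(30.5);p=np.array([.4323,.080])-.07*np.array([np.sin(a),np.cos(a)])+.04*np.array([np.cos(a),-np.sin(a)])
print(p,go((*p,.135,46.5),(.4305,-.090,.135,100)),env.observe()["position"])
E
```

```text
[ 0.43123748 -0.00061558] az 53.5 tx -6.21 ty 6.43 tz -0.00 [ 0.43137196 -0.00072783  0.13640868]
```

Call:
move_arm --pt "0 0 8 -2 2 0 -0.06" --pt "0 0 16 -4 4 0 -0.06" --pt "0 0 24 -6.2 6.4 0 -0.06" --pt "0 0 32 -6.2 6.4 0 -0.06" --pt "0 0 40 -6.2 6.4 0 -0.06"

```text
time_s: 8.5
position: [0.43, -0.0902, 0.1352]
tool_rot: [[0.999, 0.054, -0.0], [0.054, -0.999, 0.001], [-0.0, -0.001, -1.0]]
ft_force: [0.5, 0.8, 0.6]
grip_width: 0.0402
gripper_force: 0.0
```

Call:
move_arm --pt "0 0 8 0 0 0 -0.06" --pt "0 0 13.5 0 0 0 -0.06" --pt "0 0 13.5 0 0 0 -0.06" --pt "0 0 13.5 0 0 0 -0.06"

```text
time_s: 8.9
position: [0.4301, -0.0894, 0.1353]
tool_rot: [[0.985, -0.171, -0.0], [-0.171, -0.985, 0.0], [-0.0, -0.0, -1.0]]
ft_force: [0.3, 0.1, -1.0]
grip_width: 0.0403
gripper_force: 0.0
```

Run:
```python
from h import *
w=env.get_image("wrist");s=env.observe();print(s["position"],s["ft_force"])
save(w,"w4.png")
```

```text
[ 0.43014453 -0.08945676  0.13532311] [0.1602884  0.18969685 0.75697148]
```

View pics/w4.png

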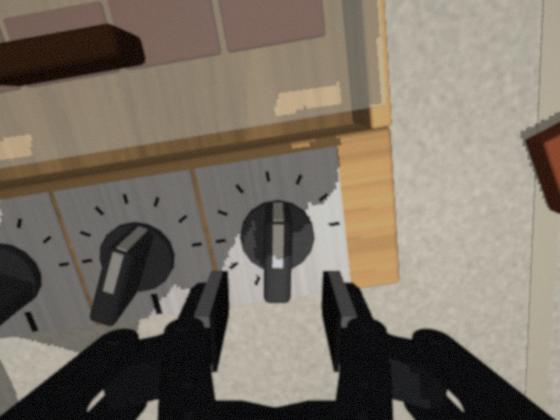

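The middle dial now points to mark 7 and the right bar at (278,250) is centred between the jaws, pointing to +x. Next I'll grip the right dial and turn it by -130°.

Call:
move_arm --pt "0 0 0 0 0 2.5 -0.06" --pt "0 0 0 0 0 5 -0.06" --pt "0 0 0 0 0 5 -0.06" --pt "0 0 0 0 0 5 -1" --pt "0 0 0 0 0 5 -1"

```text
time_s: 9.45
position: [0.4308, -0.0904, 0.0865]
tool_rot: [[0.985, -0.173, 0.002], [-0.173, -0.985, -0.002], [0.002, 0.002, -1.0]]
ft_force: [-6.0, -10.9, 3.0]
grip_width: 0.0131
gripper_force: 41.0
```

Call:
move_arm --pt "0 0 0 0 0 0 -1" --pt "0 0 0 0 0 0 -1" --pt "0 0 0 0 0 0 -1"

```text
time_s: 9.75
position: [0.4307, -0.0904, 0.0865]
tool_rot: [[0.985, -0.173, 0.002], [-0.173, -0.985, -0.002], [0.002, 0.002, -1.0]]
ft_force: [-1.9, -4.1, 3.7]
grip_width: 0.0137
gripper_force: 41.3
```

Call:
move_arm --pt "0 0 -8 0 0 0 -1" --pt "0 0 -16 0 0 0 -1" --pt "0 0 -24 0 0 0 -1" --pt "0 0 -32 0 0 0 -1" --pt "0 0 -40 0 0 0 -1"

```text
time_s: 10.25
position: [0.4307, -0.0907, 0.0865]
tool_rot: [[0.863, 0.505, 0.002], [0.505, -0.863, -0.003], [0.0, 0.003, -1.0]]
ft_force: [-1.8, -7.0, 3.4]
grip_width: 0.0136
gripper_force: 41.3
```

Call:
move_arm --pt "0 0 -8 0 0 0 -1" --pt "0 0 -16 0 0 0 -1" --pt "0 0 -24 0 0 0 -1" --pt "0 0 -32 0 0 0 -1" --pt "0 0 -40 0 0 0 -1"

```text
time_s: 10.75
position: [0.4309, -0.0909, 0.0865]
tool_rot: [[0.336, 0.942, 0.002], [0.942, -0.336, -0.003], [-0.002, 0.003, -1.0]]
ft_force: [-0.7, -8.5, 3.1]
grip_width: 0.0137
gripper_force: 41.2
```

Call:
move_arm --pt "0 0 -8 0 0 0 -1" --pt "0 0 -16 0 0 0 -1" --pt "0 0 -24 0 0 0 -1" --pt "0 0 -32 0 0 0 -1" --pt "0 0 -40 0 0 0 -1"

```text
time_s: 11.25
position: [0.4312, -0.091, 0.0865]
tool_rot: [[-0.348, 0.938, 0.003], [0.938, 0.348, -0.003], [-0.004, 0.002, -1.0]]
ft_force: [0.4, -8.0, 1.9]
grip_width: 0.013
gripper_force: 41.1
```

Call:
move_arm --pt "0 0 -8 0 0 0 -1" --pt "0 0 -9.5 0 0 0 -1" --pt "0 0 -9.5 0 0 0 -1" --pt "0 0 -9.5 0 0 0 -1"

```text
time_s: 11.65
position: [0.4312, -0.091, 0.0865]
tool_rot: [[-0.493, 0.87, 0.003], [0.87, 0.493, -0.003], [-0.004, 0.001, -1.0]]
ft_force: [1.4, -7.9, 1.8]
grip_width: 0.0132
gripper_force: 41.0
```

Run:
```python
from h import *
s=env.observe();R=np.array(s["tool_rot"]);print(np.degrees(np.arctan2(R[0,0],R[1,0])),s["position"],s["ft_force"],s["wrist_torque"])
```

```text
-29.53305786192786 [ 0.43121596 -0.09103777  0.08651642] [ 1.35042719 -7.86494475  1.77271619] [-1.28459053  0.26480594  0.01109104]
```

Run:
```python
from h import *
print(go((.4305,-.090,.085,-29.5),(.4305,-.090,.145,-29.5)),go((.4305,-.090,.135,-29.5),(.5403,-.0078,.140,.6)))
```

```text
az 0.0 tx 0.00 ty 0.00 tz -6.00 az 30.1 tx 1.75 ty 13.60 tz -0.50
```

Call:
move_arm --pt "0 0 0 0 0 0 -0.06" --pt "0 0 0 0 0 0 -0.06" --pt "0 0 0 0 0 -3 -0.06" --pt "0 0 0 0 0 -5.5 -0.06"

```text
time_s: 12.05
position: [0.4299, -0.0892, 0.1413]
tool_rot: [[-0.493, 0.87, -0.001], [0.87, 0.493, 0.001], [0.001, -0.0, -1.0]]
ft_force: [0.1, 0.4, 0.2]
grip_width: 0.0402
gripper_force: 0.0
```

Call:
move_arm --pt "0 0 8 0.4 3.4 0 -0.06" --pt "0 0 16 0.9 6.8 0 -0.06" --pt "0 0 24 1.3 10.2 0 -0.06" --pt "0 0 30.1 1.75 13.6 0 -0.06" --pt "0 0 30.1 1.75 13.6 0 -0.06"

```text
time_s: 12.55
position: [0.542, -0.0052, 0.1402]
tool_rot: [[0.01, 1.0, 0.001], [1.0, -0.01, 0.001], [0.001, 0.001, -1.0]]
ft_force: [-0.9, -0.1, 0.6]
grip_width: 0.0401
gripper_force: 0.0
```

Call:
move_arm --pt "0 0 0 0 0 0 -0.06" --pt "0 0 0 0 0 3 -0.06" --pt "0 0 0 0 0 5.8 -0.06" --pt "0 0 0 0 0 5.8 -0.06" --pt "0 0 0 0 0 5.8 -1"

```text
time_s: 13.05
position: [0.5396, -0.0079, 0.083]
tool_rot: [[0.011, 1.0, -0.0], [1.0, -0.011, 0.0], [0.0, -0.0, -1.0]]
ft_force: [-0.3, 0.3, 0.8]
grip_width: 0.0266
gripper_force: 0.0
```

Call:
move_arm --pt "0 0 0 0 0 0 -1" --pt "0 0 0 0 0 0 -1" --pt "0 0 0 0 0 0 -1" --pt "0 0 0 0 0 0 -1"

```text
time_s: 13.45
position: [0.5423, -0.008, 0.0842]
tool_rot: [[0.011, 1.0, 0.007], [1.0, -0.011, -0.001], [-0.001, 0.007, -1.0]]
ft_force: [8.8, 0.2, -4.7]
grip_width: 0.0136
gripper_force: 43.8
```

Call:
move_arm --pt "0 0 0 0 1.5 0 -1" --pt "0 0 0 0 4 0 -1" --pt "0 0 0 0 6.5 0 -1" --pt "0 0 0 0 9 0 -1" --pt "0 0 0 0 11.5 0 -1"

```text
time_s: 13.95
position: [0.6554, -0.0095, 0.0842]
tool_rot: [[0.011, 1.0, 0.0], [1.0, -0.011, -0.001], [-0.001, 0.0, -1.0]]
ft_force: [-4.0, -3.9, 1.5]
grip_width: 0.0136
gripper_force: 44.6
```

Call:
move_arm --pt "0 0 0 0 2 0 -1" --pt "0 0 0 0 3.3 0 -1" --pt "0 0 0 0 3.4 0 -1" --pt "0 0 0 0 3.4 0 -1" --pt "0 0 0 0 3.4 0 -1"

```text
time_s: 14.45
position: [0.6872, -0.0099, 0.0841]
tool_rot: [[0.011, 1.0, -0.003], [1.0, -0.011, -0.001], [-0.001, -0.003, -1.0]]
ft_force: [-11.5, -4.0, 4.1]
grip_width: 0.0133
gripper_force: 45.3
```

Call:
move_arm --pt "0 0 0 0 0 0 -0.06" --pt "0 0 0 0 0 0 -0.06" --pt "0 0 0 0 0 -4.5 1" --pt "0 0 0 0 0 -9 1" --pt "0 0 0 4 -3 -13.5 1"

```text
time_s: 14.95
position: [0.6686, 0.0184, 0.2089]
tool_rot: [[0.014, 1.0, 0.005], [1.0, -0.014, -0.001], [-0.001, 0.005, -1.0]]
ft_force: [-0.7, -0.0, -0.5]
grip_width: 0.0813
gripper_force: 0.0
```

Call:
move_arm --pt "0 0 0 4 -2.5 -2 1" --pt "0 0 0 8 -5 -4.5 1" --pt "0 0 0 12 -7.5 -4.5 1" --pt "0 0 0 16 -10 -4.5 1" --pt "0 0 0 20 -13 -4.5 1"

```text
time_s: 15.45
position: [0.5381, 0.2239, 0.2518]
tool_rot: [[0.01, 1.0, 0.002], [1.0, -0.01, 0.001], [0.001, 0.002, -1.0]]
ft_force: [-0.1, 1.3, 0.3]
grip_width: 0.0855
gripper_force: 0.0
```

Call:
move_arm --pt "0 0 0 3.5 -2 0 1" --pt "0 0 0 7 -4 0 1" --pt "0 0 0 7 -4 0 1" --pt "0 0 0 7 -4 0 1" --pt "0 0 0 7 -4 0 1"

```text
time_s: 15.95
position: [0.5003, 0.2921, 0.2511]
tool_rot: [[0.011, 1.0, 0.001], [1.0, -0.011, 0.0], [0.0, 0.001, -1.0]]
ft_force: [0.2, -0.3, 0.3]
grip_width: 0.0853
gripper_force: 0.0
```

Run:
```python
from h import *
s=env.observe();print(s["position"],s["qvel"])
w=env.get_image("wrist");save(w,"w5.png")
for d in env.outline_of("brick1_mid",w)[:6]:
    m=d["mask"].astype(np.uint8);print(round(d["conf"],2),np.round(d["bbox"]),m.sum(),unproj(w,d["bbox"][:2],.022)[:2].round(3))
```

```text
[0.50027912 0.29214362 0.25112892] [-0.69256381  0.28769041  0.22796348 -0.03855581  0.09740102  0.16626575]
0.67 [315. 165.  68.  53.] 2724 [0.541 0.305]
0.4 [357. 354. 381. 132.] 31491 [0.598 0.073]
```

View pics/w5.png

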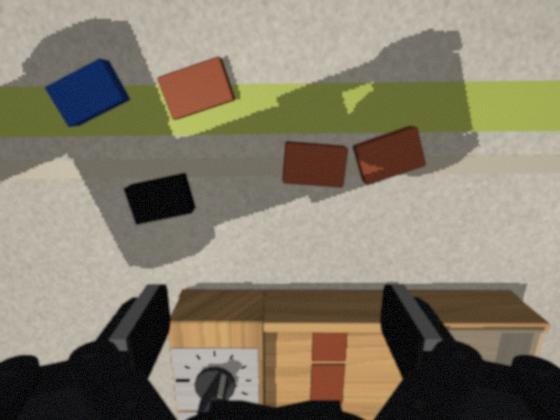

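Four red bricks to use in total: three here at (197,88), (315,165) and (390,155), plus the lone one right of the case. The blue (88,92) and black (160,198) blocks are decoys.

```bash
cat >> h.py <<'E'
from scipy.optimize import minimize
def redmask(p):
    c=p["color"].astype(float);m=((c[...,0]>1.75*c[...,1])&(c[...,0]>45)&(c[...,0]>1.6*c[...,2])).astype(np.uint8)
    return cv2.morphologyEx(m,cv2.MORPH_OPEN,np.ones((3,3)))
def brickfit(p,m,zb=0.0):
    (cx,cy),wh,_=cv2.minAreaRect(cv2.findNonZero(m)); g=unproj(p,(cx,cy),zb+.015)
    mf=cv2.GaussianBlur(m.astype(np.float32),(0,0),1)
    def cost(v):
        a=np.radians(v[2]*10);pts=[]
        for sx in(-.032,.032):
            for sy in(-.021,.021):
                for z in(0,.022):
                    pts.append(proj(p,(v[0]/100+np.cos(a)*sx-np.sin(a)*sy,v[1]/100+np.sin(a)*sx+np.cos(a)*sy,zb+z)))
        h=cv2.convexHull(np.float32(pts));im=np.zeros(m.shape,np.float32)
        cv2.fillConvexPoly(im,np.int32(np.round(h*16)),1,shift=4)
        im=cv2.GaussianBlur(im,(0,0),1);return float(((im-mf)**2).sum()/mf.sum())
    best=min((minimize(cost,[g[0]*100,g[1]*100,a],method="Nelder-Mead",options=dict(initial_simplex=[[g[0]*100,g[1]*100,a],[g[0]*100+.6,g[1]*100,a],[g[0]*100,g[1]*100+.6,a],[g[0]*100,g[1]*100,a+2]])) for a in(-7,-4,0,4,7)),key=lambda r:r.fun)
    return best.x[0]/100,best.x[1]/100,best.x[2]*10,best.fun
def bricks(p,zb=0.0,amin=1200,amax=9000):
    n,l,st,ce=cv2.connectedComponentsWithStats(redmask(p))
    return [(ce[i].round(),st[i][4],np.round(brickfit(p,(l==i).astype(np.uint8),zb),4)) for i in range(1,n) if amin<st[i][4]<amax]
E
python3 - <<'E'
from h import *
w=env.get_image("wrist")
for b in bricks(w,amin=800):print(b)
E
```

```text
(array([200.,  83.]), np.int32(2018), array([ 0.4275,  0.3802, 14.4407,  0.4763]))
(array([389., 154.]), np.int32(2513), array([ 0.6178,  0.3126, 16.8898,  0.1389]))
(array([314., 164.]), np.int32(2336), array([ 0.5407,  0.3039, -5.5321,  0.1192]))
(array([329., 347.]), np.int32(834), array([5.66300e-01, 6.02000e-02, 9.83148e+01, 1.17150e+00]))
(array([327., 382.]), np.int32(1110), array([5.64200e-01, 1.72000e-02, 9.67836e+01, 5.39100e-01]))
```

Run:
```python
from h import *
print(go((.5003,.2921,.2505,.6),(.5397,.3039,.09,95.5)))
```

```text
az 94.9 tx 1.22 ty 3.93 tz 16.05
```

Call:
move_arm --pt "0 0 8 0.6 2 2 1" --pt "0 0 16 1.2 3.9 4 1" --pt "0 0 24 1.2 3.9 7 1" --pt "0 0 32 1.2 3.9 10 1" --pt "0 0 40 1.2 3.9 13 1"

```text
time_s: 16.6
position: [0.5394, 0.3036, 0.1195]
tool_rot: [[0.656, 0.755, 0.0], [0.755, -0.656, 0.0], [0.0, 0.0, -1.0]]
ft_force: [0.2, 0.5, 0.1]
grip_width: 0.0856
gripper_force: 0.0
```

Call:
move_arm --pt "0 0 8 0 0 1 1" --pt "0 0 16 0 0 2 1" --pt "0 0 24 0 0 3 1" --pt "0 0 32 0 0 3 1" --pt "0 0 40 0 0 3 1"

```text
time_s: 17.1
position: [0.5393, 0.3036, 0.0903]
tool_rot: [[0.988, 0.156, -0.001], [0.156, -0.988, -0.0], [-0.001, 0.0, -1.0]]
ft_force: [0.2, -0.1, -0.3]
grip_width: 0.0856
gripper_force: 0.0
```

Call:
move_arm --pt "0 0 8 0 0 0 1" --pt "0 0 14.9 0 0 0 1" --pt "0 0 14.9 0 0 0 1" --pt "0 0 14.9 0 0 0 1" --pt "0 0 14.9 0 0 0 1"

```text
time_s: 17.6
position: [0.5391, 0.3041, 0.0907]
tool_rot: [[0.996, -0.094, -0.0], [-0.094, -0.996, 0.0], [-0.0, -0.0, -1.0]]
ft_force: [-0.8, -0.0, 0.5]
grip_width: 0.0855
gripper_force: 0.0
```

Run:
```python
from h import *
s=env.observe();R=np.array(s["tool_rot"]);print(s["position"],np.degrees(np.arctan2(R[0,0],R[1,0])))
w=env.get_image("wrist");save(w,"w6.png")
for b in bricks(w,amin=600,amax=20000):print(b)
```

```text
[0.53906037 0.30408622 0.09074629] 95.38929356749416
(array([245.,  95.]), np.int32(8433), array([ 0.6183,  0.3124, 19.4971,  0.0672]))
(array([274., 223.]), np.int32(6431), array([ 0.5406,  0.3044, -3.8798,  0.0859]))
(array([186., 378.]), np.int32(4277), array([ 0.4157,  0.38  , -6.2279,  0.2518]))
```

View pics/w6.png

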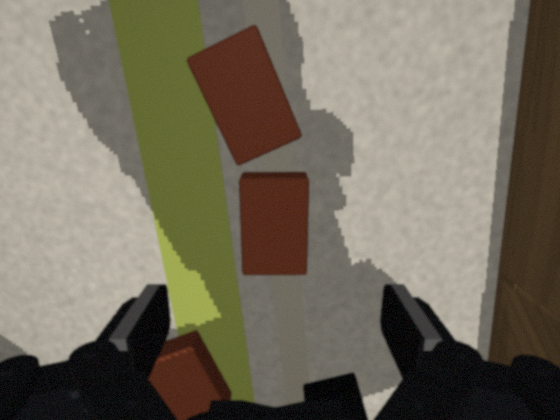

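The brick at (274,223) is centred between the fingers and is red, not a decoy. Grasping it.

Call:
move_arm --pt "0 0 0 0.1 0 3 1" --pt "0 0 0 0.1 0 6 1" --pt "0 0 0 0.1 0 8 1" --pt "0 0 0 0.1 0 8.8 1" --pt "0 0 0 0.1 0 8.8 1"

```text
time_s: 18.15
position: [0.5396, 0.3041, 0.0021]
tool_rot: [[0.995, -0.095, -0.001], [-0.095, -0.995, -0.0], [-0.001, 0.001, -1.0]]
ft_force: [0.7, -0.0, 0.2]
grip_width: 0.0853
gripper_force: 0.0
```

Call:
move_arm --pt "0 0 0 0 0 0 -1" --pt "0 0 0 0 0 0 -1" --pt "0 0 0 0 0 0 -1" --pt "0 0 0 0 0 0 -1" --pt "0 0 0 0 0 0 -1"

```text
time_s: 18.65
position: [0.5404, 0.3045, 0.0039]
tool_rot: [[0.995, -0.096, 0.002], [-0.096, -0.995, 0.001], [0.002, -0.001, -1.0]]
ft_force: [-0.9, -0.2, 6.3]
grip_width: 0.041
gripper_force: 41.9
```

Run:
```python
from h import *
c=(.5622,-.0078,-.0108)
for n,X in(("2a",(0,.0695,.06)),("2b",(0,0,.06)),("2c",(0,-.0695,.06)),("3a",(0,.034,.06)),("3b",(0,-.034,.06))): print(n,W(c,X).round(4))
t=W(c,(0,.0695,.12));print(go((.5407,.3039,.12,95.5),(*t,.6)))
s=env.observe();R=np.array(s["tool_rot"]);print(s["position"],np.degrees(np.arctan2(R[0,0],R[1,0])),s["grip_width"],s["ft_force"])
```

```text
2a [0.563  0.0617 0.06  ]
2b [ 0.5622 -0.0078  0.06  ]
2c [ 0.5614 -0.0773  0.06  ]
3a [0.5626 0.0262 0.06  ]
3b [ 0.5618 -0.0418  0.06  ]
az -94.9 tx 4.54 ty 23.90 tz -0.00
[0.54036472 0.30445183 0.00387399] 95.49308147608588 0.04097896976405208 [-0.91683633 -0.24082714  6.30861627]
```

Call:
move_arm --pt "0 0 0 0 0 -3.5 -1" --pt "0 0 0 0 0 -7 -1" --pt "0 0 0 0 0 -10 -1" --pt "0 0 0 0.9 4.5 -10 -1" --pt "0 0 0 1.8 9 -10 -1"

```text
time_s: 19.15
position: [0.5491, 0.2127, 0.1037]
tool_rot: [[0.996, -0.093, 0.002], [-0.093, -0.996, 0.0], [0.002, -0.0, -1.0]]
ft_force: [0.7, 0.0, -1.7]
grip_width: 0.0407
gripper_force: 41.4
```

Call:
move_arm --pt "0 0 -8 0.7 3.7 0 -1" --pt "0 0 -16 1.4 7.4 0 -1" --pt "0 0 -24 2.1 11.1 0 -1" --pt "0 0 -32 2.7 14.9 0 -1" --pt "0 0 -40 2.7 14.9 0 -1"

```text
time_s: 19.65
position: [0.5621, 0.058, 0.1028]
tool_rot: [[0.823, 0.567, 0.0], [0.567, -0.823, -0.001], [-0.0, 0.001, -1.0]]
ft_force: [-0.3, 0.5, -1.3]
grip_width: 0.0413
gripper_force: 41.4
```

Call:
move_arm --pt "0 0 -8 0 0 0 -1" --pt "0 0 -16 0 0 0 -1" --pt "0 0 -24 0 0 0 -1" --pt "0 0 -32 0 0 0 -1" --pt "0 0 -40 0 0 0 -1"

```text
time_s: 20.15
position: [0.5615, 0.062, 0.1027]
tool_rot: [[0.262, 0.965, -0.0], [0.965, -0.262, 0.0], [-0.0, -0.0, -1.0]]
ft_force: [0.2, -0.3, -0.7]
grip_width: 0.0412
gripper_force: 41.3
```

Call:
move_arm --pt "0 0 -8 0 0 0 -1" --pt "0 0 -14.9 0 0 0 -1" --pt "0 0 -14.9 0 0 0 -1" --pt "0 0 -14.9 0 0 0 -1" --pt "0 0 -14.9 0 0 0 -1"

```text
time_s: 20.65
position: [0.5617, 0.0621, 0.1027]
tool_rot: [[0.013, 1.0, -0.0], [1.0, -0.013, 0.0], [0.0, -0.0, -1.0]]
ft_force: [0.9, -0.5, -1.8]
grip_width: 0.0408
gripper_force: 41.3
```

Run:
```python
from h import *
s=env.observe();R=np.array(s["tool_rot"]);print(s["position"],np.degrees(np.arctan2(R[0,0],R[1,0])),s["grip_width"],s["ft_force"])
w=env.get_image("wrist");save(w,"w7.png")
```

```text
[0.5616838  0.06205007 0.1027303 ] 0.7334501044254212 0.040837471128253075 [ 0.92259662 -0.5174876  -1.8184033 ]
```

View pics/w7.png

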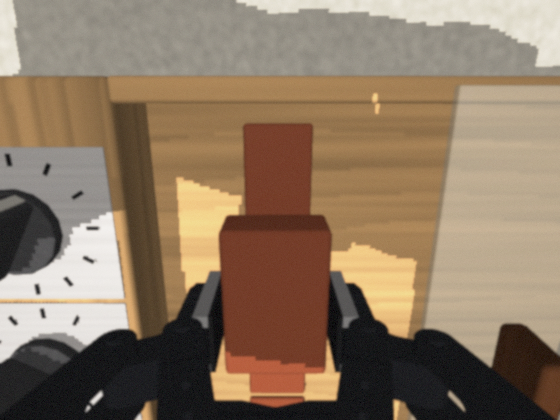

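The brick is held lengthways above the row. The row's far end shows at (246-312,124).

Run:
```python
from h import *
w=env.get_image("wrist")
print(unproj(w,(245,124),.022),unproj(w,(312,124),.022))
print(W((.5622,-.0078,-.0108),(-.021,.134,0)),W((.5622,-.0078,-.0108),(.021,.134,0)))
```

```text
[0.54469074 0.1256934  0.022     ] [0.58449494 0.12522859 0.022     ]
[0.5426484  0.12641898 0.        ] [0.58464595 0.12596539 0.        ]
```

Call:
move_arm --pt "0 0 0 0 0.05 3 -1" --pt "0 0 0 0 0.05 6 -1" --pt "0 0 0 0 0.05 7 -1" --pt "0 0 0 0 0.05 7.4 -1" --pt "0 0 0 0 0.05 7.7 -1"

```text
time_s: 21.25
position: [0.5629, 0.062, 0.0264]
tool_rot: [[0.011, 1.0, 0.001], [1.0, -0.011, -0.0], [-0.0, 0.001, -1.0]]
ft_force: [-0.3, 0.1, -1.2]
grip_width: 0.0409
gripper_force: 41.3
```

Call:
move_arm --pt "0 0 0 0 0 0 -1" --pt "0 0 0 0 0 0 -1"

```text
time_s: 21.45
position: [0.5628, 0.062, 0.0267]
tool_rot: [[0.011, 1.0, 0.002], [1.0, -0.011, -0.0], [-0.0, 0.002, -1.0]]
ft_force: [-0.5, 0.0, -1.1]
grip_width: 0.0408
gripper_force: 41.3
```

Call:
move_arm --pt "0 0 0 0 0 0.1 -1" --pt "0 0 0 0 0 0.1 0.4" --pt "0 0 0 0 0 0.1 0.4" --pt "0 0 0 0 0 0.1 0.4" --pt "0 0 0 0 0 -2.5 0.4"

```text
time_s: 21.95
position: [0.5606, 0.0621, 0.0486]
tool_rot: [[0.011, 1.0, -0.006], [1.0, -0.011, 0.001], [0.001, -0.006, -1.0]]
ft_force: [0.6, 0.4, 1.3]
grip_width: 0.0601
gripper_force: 0.0
```

Call:
move_arm --pt "0 0 0 0 0 -3.5 1" --pt "0 0 0 0 0 -8 1" --pt "0 0 8 4 0.8 -9 1" --pt "0 0 16 8 1.6 -9 1" --pt "0 0 24 12 2.4 -9 1"

```text
time_s: 22.45
position: [0.5878, 0.1831, 0.1415]
tool_rot: [[0.422, 0.906, 0.001], [0.906, -0.422, 0.0], [0.001, 0.001, -1.0]]
ft_force: [0.3, -0.6, 0.8]
grip_width: 0.0852
gripper_force: 0.0
```

Run:
```python
from h import *
s=env.observe();R=np.array(s["tool_rot"]);print(s["position"],np.degrees(np.arctan2(R[0,0],R[1,0])))
a=np.radians(.6);p=np.array([.5629,.062])+.12*np.array([np.sin(a),np.cos(a)])+.024*np.array([np.cos(a),-np.sin(a)])
print(p);print(go((*p,.1385,24.6),(.6177,.3125,.09,71.5)))
```

```text
[0.58781139 0.18305335 0.14153627] 24.974744812262948
[0.5881553 0.1817421]
az 46.9 tx 13.12 ty -2.76 tz 4.85
```

Call:
move_arm --pt "0 0 8 4.4 -0.9 0 1" --pt "0 0 16 8.8 -1.8 0 1" --pt "0 0 24 13.1 -2.8 1 1" --pt "0 0 32 13.1 -2.8 3 1" --pt "0 0 40 13.1 -2.8 5 1"

```text
time_s: 22.95
position: [0.6163, 0.3141, 0.0898]
tool_rot: [[0.905, 0.426, 0.0], [0.426, -0.905, 0.0], [0.0, 0.0, -1.0]]
ft_force: [-0.2, -0.3, -0.2]
grip_width: 0.0855
gripper_force: 0.0
```

Call:
move_arm --pt "0 0 6.9 0 0 0 1" --pt "0 0 6.9 0 0 0 1" --pt "0 0 6.9 0 0 0 1" --pt "0 0 6.9 0 0 0 1"

```text
time_s: 23.35
position: [0.6168, 0.3125, 0.0914]
tool_rot: [[0.948, 0.319, 0.001], [0.319, -0.948, 0.0], [0.001, 0.0, -1.0]]
ft_force: [-0.2, 0.3, 0.5]
grip_width: 0.0851
gripper_force: 0.0
```

Run:
```python
from h import *
s=env.observe();R=np.array(s["tool_rot"]);print(s["position"],np.degrees(np.arctan2(R[0,0],R[1,0])))
w=env.get_image("wrist");save(w,"w8.png")
for b in bricks(w,amin=600,amax=20000):print(b)
```

```text
[0.61683731 0.31252406 0.09135802] 71.37000352430229
(array([275., 223.]), np.int32(6399), array([ 0.6182,  0.3123, 18.8089,  0.0787]))
```

Call:
move_arm --pt "0 0 0 0.1 0 3 1" --pt "0 0 0 0.1 0 6 1" --pt "0 0 0 0.1 0 8 1" --pt "0 0 0 0.1 0 8.8 1" --pt "0 0 0 0.1 0 8.8 1"

```text
time_s: 23.9
position: [0.6173, 0.3127, 0.0022]
tool_rot: [[0.948, 0.318, -0.001], [0.318, -0.948, -0.0], [-0.001, -0.0, -1.0]]
ft_force: [0.1, 0.2, -0.2]
grip_width: 0.0851
gripper_force: 0.0
```

Call:
move_arm --pt "0 0 0 0 0 0 -1" --pt "0 0 0 0 0 0 -1" --pt "0 0 0 0 0 0 -1" --pt "0 0 0 0 0 0 -1" --pt "0 0 0 0 0 0 -1"

```text
time_s: 24.4
position: [0.6181, 0.313, 0.004]
tool_rot: [[0.948, 0.317, 0.002], [0.317, -0.948, 0.001], [0.002, 0.0, -1.0]]
ft_force: [0.5, -0.2, 5.7]
grip_width: 0.0414
gripper_force: 42.3
```

Call:
move_arm --pt "0 0 0 0 0 -3.5 -1" --pt "0 0 0 0 0 -7 -1" --pt "0 0 0 0 0 -10 -1" --pt "0 0 0 0 0 -10 -1"

```text
time_s: 24.8
position: [0.6192, 0.3135, 0.1076]
tool_rot: [[0.948, 0.317, 0.008], [0.317, -0.948, 0.002], [0.008, 0.0, -1.0]]
ft_force: [-0.4, 1.2, -1.3]
grip_width: 0.0409
gripper_force: 41.6
```

Run:
```python
from h import *
s=env.observe();R=np.array(s["tool_rot"]);az=np.degrees(np.arctan2(R[0,0],R[1,0]));print(s["position"],az,s["grip_width"])
print(go((*s["position"],az),(.5627,-.0073,s["position"][2],.6)))
```

```text
[0.6192169  0.3134867  0.10763847] 71.49002724913642 0.04090898767329102
az -70.9 tx -15.54 ty 28.62 tz -0.00
```

Call:
move_arm --pt "0 0 0 -2.2 4.1 0 -1" --pt "0 0 0 -4.4 8.2 0 -1" --pt "0 0 0 -6.6 12.2 0 -1" --pt "0 0 0 -8.8 16.3 0 -1" --pt "0 0 0 -11 20.4 0 -1"

```text
time_s: 25.3
position: [0.5768, 0.0829, 0.1017]
tool_rot: [[0.948, 0.318, -0.002], [0.318, -0.948, 0.0], [-0.002, -0.001, -1.0]]
ft_force: [-0.2, -0.1, -2.0]
grip_width: 0.0412
gripper_force: 41.5
```

Call:
move_arm --pt "0 0 -8 -2.2 4.1 0 -1" --pt "0 0 -16 -4.4 8.2 0 -1" --pt "0 0 -24 -4.4 8.2 0 -1" --pt "0 0 -32 -4.4 8.2 0 -1" --pt "0 0 -40 -4.4 8.2 0 -1"

```text
time_s: 25.8
position: [0.5616, -0.0077, 0.1017]
tool_rot: [[0.518, 0.855, -0.002], [0.855, -0.518, 0.0], [-0.001, -0.002, -1.0]]
ft_force: [-0.5, 1.5, -1.1]
grip_width: 0.0414
gripper_force: 41.6
```

Call:
move_arm --pt "0 0 -8 0 0 0 -1" --pt "0 0 -16 0 0 0 -1" --pt "0 0 -24 0 0 0 -1" --pt "0 0 -30.9 0 0 0 -1" --pt "0 0 -30.9 0 0 0 -1"

```text
time_s: 26.3
position: [0.5617, -0.0071, 0.1018]
tool_rot: [[0.009, 1.0, -0.002], [1.0, -0.009, 0.0], [0.0, -0.002, -1.0]]
ft_force: [0.7, 0.0, -1.6]
grip_width: 0.0407
gripper_force: 41.5
```

Call:
move_arm --pt "0 0 0 0 0 0 -1" --pt "0 0 0 0 0 0 -1"

```text
time_s: 26.5
position: [0.5621, -0.0072, 0.1024]
tool_rot: [[0.013, 1.0, -0.001], [1.0, -0.013, 0.0], [0.0, -0.001, -1.0]]
ft_force: [-0.6, 0.2, -2.3]
grip_width: 0.0408
gripper_force: 41.5
```

Run:
```python
from h import *
s=env.observe();R=np.array(s["tool_rot"]);az=np.degrees(np.arctan2(R[0,0],R[1,0]));print(s["position"],az,s["grip_width"])
w=env.get_image("wrist");save(w,"w9.png")
print(go((*s["position"],az),(.5627,-.0073,.0264,.6)))
```

```text
[ 0.56208193 -0.00720689  0.10240258] 0.7356184687068713 0.04078543282380283
az -0.1 tx -0.01 ty 0.06 tz 7.60
```

View pics/w9.png

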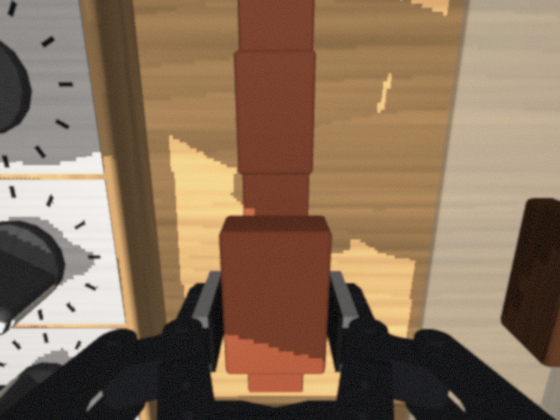

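The first brick sits on the row (236-314, 51-173). I'll measure its place and lower the second.

Run:
```python
from h import *
w=env.get_image("wrist")
P=np.array([unproj(w,q,.044)[:2] for q in((236,51),(315,51),(235,173),(313,173))]);print(P.round(4).tolist(),P.mean(0),W((.5622,-.0078,-.0108),(0,.068,0)))
```

```text
[[0.5436, 0.0938], [0.5835, 0.0933], [0.5403, 0.0314], [0.5838, 0.0309]] [0.56282368 0.06236816] [0.56293439 0.06019603 0.        ]
```

Call:
move_arm --pt "0 0 0 0 0.05 3 -1" --pt "0 0 0 0 0.05 6 -1" --pt "0 0 0 0 0.05 7 -1" --pt "0 0 0 0 0.05 7.5 -1" --pt "0 0 0 0 0.05 7.5 -1"

```text
time_s: 27.1
position: [0.5627, -0.0072, 0.0279]
tool_rot: [[0.011, 1.0, -0.001], [1.0, -0.011, 0.0], [0.0, -0.001, -1.0]]
ft_force: [0.2, -0.2, -0.3]
grip_width: 0.0413
gripper_force: 41.5
```

Call:
move_arm --pt "0 0 0 0 0 0.1 -1" --pt "0 0 0 0 0 0.2 -1"

```text
time_s: 27.3
position: [0.5631, -0.0073, 0.0266]
tool_rot: [[0.011, 1.0, 0.001], [1.0, -0.011, -0.0], [-0.0, 0.001, -1.0]]
ft_force: [1.0, -0.4, -1.5]
grip_width: 0.0408
gripper_force: 41.6
```

Call:
move_arm --pt "0 0 0 0 0 0.1 -1" --pt "0 0 0 0 0 0.1 0.4" --pt "0 0 0 0 0 0.1 0.4" --pt "0 0 0 0 0 0.1 0.4" --pt "0 0 0 0 0 -2.5 0.4"

```text
time_s: 27.8
position: [0.5612, -0.007, 0.0486]
tool_rot: [[0.011, 1.0, -0.006], [1.0, -0.011, 0.001], [0.001, -0.006, -1.0]]
ft_force: [0.2, -0.2, 0.3]
grip_width: 0.06
gripper_force: 0.0
```

Call:
move_arm --pt "0 0 0 0 0 -4 1" --pt "0 0 0 0 0 -8 1" --pt "0 0 0 4.2 -1.6 -8.5 1" --pt "0 0 0 8.4 -3.2 -8.5 1" --pt "0 0 0 12.6 -4.8 -8.5 1"

```text
time_s: 28.3
position: [0.5154, 0.1204, 0.1362]
tool_rot: [[0.011, 1.0, 0.001], [1.0, -0.011, 0.0], [0.0, 0.001, -1.0]]
ft_force: [0.4, 1.0, 0.1]
grip_width: 0.0854
gripper_force: 0.0
```

Call:
move_arm --pt "0 0 8 4.4 -1.6 0 1" --pt "0 0 16 8.8 -3.2 0 1" --pt "0 0 24 13.2 -4.8 0 1" --pt "0 0 32 17.6 -6.4 0 1" --pt "0 0 40 22 -8 0 1"

```text
time_s: 28.8
position: [0.4408, 0.3333, 0.1359]
tool_rot: [[0.636, 0.772, 0.0], [0.772, -0.636, 0.0], [0.0, 0.0, -1.0]]
ft_force: [0.6, -0.9, 0.3]
grip_width: 0.0852
gripper_force: 0.0
```

Call:
move_arm --pt "0 0 8 1.5 2 0 1" --pt "0 0 16 1.5 2 0 1" --pt "0 0 24 1.5 2 0 1" --pt "0 0 32 1.5 2 0 1" --pt "0 0 35.4 1.5 2 0 1"

```text
time_s: 29.3
position: [0.4665, 0.3306, 0.1357]
tool_rot: [[0.965, 0.262, -0.0], [0.262, -0.965, -0.0], [-0.0, 0.0, -1.0]]
ft_force: [0.3, -0.2, -0.4]
grip_width: 0.0852
gripper_force: 0.0
```

```bash
sed -i 's/c\[...,0\]>1.75\*c\[...,1\]/c[...,0]>1.6*c[...,1]/' h.py
python3 - <<'E'
from h import *
s=env.observe();R=np.array(s["tool_rot"]);az=np.degrees(np.arctan2(R[0,0],R[1,0]));print(s["position"],az)
w=env.get_image("wrist");save(w,"w10.png")
for b in bricks(w,amin=600,amax=20000):print(b)
E
```

```text
[0.46653605 0.3306488  0.13570079] 74.83922644002332
(array([198., 240.]), np.int32(4540), array([ 0.4239,  0.3796, 13.221 ,  0.0855]))
```

View pics/w10.png

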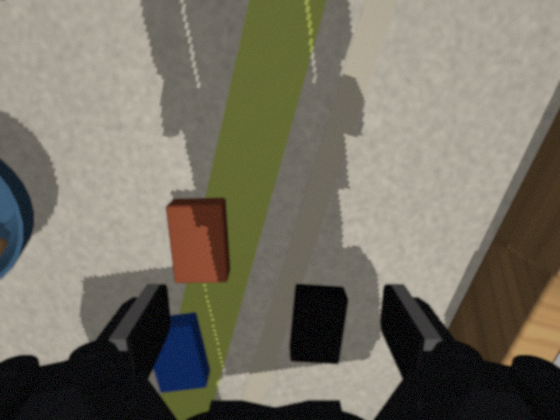

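Brick A at (198,240) is the red one. The blue (180,350) and black (320,322) decoys are behind it and clear of the fingers.

Run:
```python
from h import *
s=env.observe()
print(s["position"],go((s["position"][0],s["position"][1],.135,76),(.4238,.3796,.09,76.5)))
```

```text
[0.46654597 0.33063358 0.13572304] az 0.5 tx -2.96 ty -5.79 tz 4.50
```

Call:
move_arm --pt "0 0 0.5 -1.5 -2.9 0 0.53" --pt "0 0 0.5 -3 -5.8 1 0.53" --pt "0 0 0.5 -3 -5.8 4.5 0.53" --pt "0 0 0.5 -3 -5.8 4.5 0.53" --pt "0 0 0.5 -3 -5.8 4.5 0.53"

```text
time_s: 29.85
position: [0.4225, 0.3784, 0.0911]
tool_rot: [[0.966, 0.258, -0.001], [0.258, -0.966, -0.0], [-0.001, 0.0, -1.0]]
ft_force: [1.0, 0.3, 0.2]
grip_width: 0.0654
gripper_force: 0.0
```

Run:
```python
from h import *
s=env.observe();R=np.array(s["tool_rot"]);az=np.degrees(np.arctan2(R[0,0],R[1,0]));print(s["position"],az)
w=env.get_image("wrist")
for b in bricks(w,amin=600,amax=20000):print(b, go((*s["position"],az),(b[2][0],b[2][1],.003,90-b[2][2])))
```

```text
[0.42251065 0.37838214 0.09112029] 75.0463563918033
(array([273., 222.]), np.int32(6559), array([ 0.4244,  0.3794, 16.4973,  0.0627])) az -1.5 tx 0.21 ty -0.05 tz 8.81
```

Call:
move_arm --pt "0 0 0 0.15 0 3 0.53" --pt "0 0 0 0.15 0 6 0.53" --pt "0 0 0 0.15 0 8 0.53" --pt "0 0 0 0.15 0 8.8 0.53" --pt "0 0 0 0.15 0 8.8 0.53"

```text
time_s: 30.4
position: [0.4243, 0.3788, 0.0031]
tool_rot: [[0.966, 0.257, 0.0], [0.257, -0.966, 0.0], [0.0, -0.0, -1.0]]
ft_force: [-0.2, 0.1, -0.3]
grip_width: 0.065
gripper_force: 0.0
```

Call:
move_arm --pt "0 0 0 0 0 0 -1" --pt "0 0 0 0 0 0 -1" --pt "0 0 0 0 0 0 -1" --pt "0 0 0 0 0 0 -1" --pt "0 0 0 0 0 0 -1"

```text
time_s: 30.9
position: [0.4247, 0.3794, 0.0045]
tool_rot: [[0.966, 0.258, 0.003], [0.258, -0.966, 0.002], [0.003, -0.001, -1.0]]
ft_force: [-0.6, -1.0, 6.5]
grip_width: 0.0409
gripper_force: 41.1
```

Call:
move_arm --pt "0 0 0 0 0 -3.5 -1" --pt "0 0 0 0 0 -7 -1" --pt "0 0 0 0 0 -10.5 -1" --pt "0 0 0 0 0 -14 -1" --pt "0 0 0 0 0 -14 -1"

```text
time_s: 31.4
position: [0.4254, 0.38, 0.1482]
tool_rot: [[0.966, 0.258, 0.009], [0.258, -0.966, 0.005], [0.01, -0.003, -1.0]]
ft_force: [-0.0, -0.6, -0.5]
grip_width: 0.041
gripper_force: 41.1
```

Run:
```python
from h import *
s=env.observe();R=np.array(s["tool_rot"]);az=np.degrees(np.arctan2(R[0,0],R[1,0]));print(s["position"],az,s["grip_width"])
print(go((*s["position"],az),(.5619,-.0768,s["position"][2],.6)))
```

```text
[0.42538178 0.3800475  0.14819538] 75.0606611446168 0.04104270026038045
az -74.5 tx 1.41 ty 47.66 tz -0.00
```

Call:
move_arm --pt "0 0 0 0.15 4.75 0 -1" --pt "0 0 0 0.3 9.5 0 -1" --pt "0 0 0 0.45 14.25 0 -1" --pt "0 0 0 0.6 19 0 -1" --pt "0 0 0 0.75 23.75 0 -1"

```text
time_s: 31.9
position: [0.492, 0.1496, 0.1426]
tool_rot: [[0.966, 0.258, -0.0], [0.258, -0.966, -0.0], [-0.0, -0.0, -1.0]]
ft_force: [0.4, 0.5, -1.3]
grip_width: 0.0412
gripper_force: 41.1
```

Call:
move_arm --pt "0 0 -8 0.15 4.75 0 -1" --pt "0 0 -16 0.3 9.5 0 -1" --pt "0 0 -24 0.45 14.25 0 -1" --pt "0 0 -32 0.6 19 0 -1" --pt "0 0 -40 0.75 23.8 0 -1"

```text
time_s: 32.4
position: [0.5592, -0.0735, 0.1425]
tool_rot: [[0.573, 0.819, -0.001], [0.819, -0.573, 0.0], [-0.0, -0.001, -1.0]]
ft_force: [1.0, 1.0, -1.6]
grip_width: 0.0407
gripper_force: 41.0
```

Call:
move_arm --pt "0 0 -8 0 0 0 -1" --pt "0 0 -16 0 0 0 -1" --pt "0 0 -24 0 0 0 -1" --pt "0 0 -32 0 0 0 -1" --pt "0 0 -34.5 0 0 0 -1"

```text
time_s: 32.9
position: [0.5589, -0.0717, 0.1423]
tool_rot: [[0.01, 1.0, -0.001], [1.0, -0.01, 0.0], [0.0, -0.001, -1.0]]
ft_force: [1.0, 0.7, -1.2]
grip_width: 0.0412
gripper_force: 41.1
```

Call:
move_arm --pt "0 0 0 0 0 0 -1" --pt "0 0 0 0 0 0 -1"

```text
time_s: 33.1
position: [0.5591, -0.0717, 0.1425]
tool_rot: [[0.016, 1.0, -0.0], [1.0, -0.016, 0.0], [0.0, -0.0, -1.0]]
ft_force: [-0.3, -0.3, -1.9]
grip_width: 0.0411
gripper_force: 41.1
```

Run:
```python
from h import *
s=env.observe();R=np.array(s["tool_rot"]);az=np.degrees(np.arctan2(R[0,0],R[1,0]));print(s["position"],az,s["grip_width"])
print(go((*s["position"],az),(.5619,-.0773,.0274,.6)))
```

```text
[ 0.55909301 -0.07171455  0.14252947] 0.9046125863878247 0.04107051327677377
az -0.3 tx -0.55 ty 0.29 tz 11.51
```

Call:
move_arm --pt "0 0 0 -0.55 0.3 0 -1" --pt "0 0 0 -0.55 0.3 4 -1" --pt "0 0 0 -0.55 0.3 8 -1" --pt "0 0 0 -0.55 0.3 10.5 -1" --pt "0 0 0 -0.55 0.3 11.4 -1"

```text
time_s: 33.6
position: [0.5612, -0.0773, 0.0264]
tool_rot: [[0.015, 1.0, -0.004], [1.0, -0.015, 0.001], [0.001, -0.004, -1.0]]
ft_force: [-7.6, 1.8, 33.9]
grip_width: 0.0415
gripper_force: 46.1
```

Call:
move_arm --pt "0 0 0 0 0 0 -1" --pt "0 0 0 0 0 0.1 -1" --pt "0 0 0 0 0 0.1 -1"

```text
time_s: 33.9
position: [0.5628, -0.0776, 0.0288]
tool_rot: [[0.015, 1.0, 0.002], [1.0, -0.015, -0.001], [-0.001, 0.002, -1.0]]
ft_force: [-0.1, -0.3, -1.3]
grip_width: 0.0412
gripper_force: 41.5
```

Call:
move_arm --pt "0 0 0 0 0 0.1 -1" --pt "0 0 0 0 0 0.1 -1" --pt "0 0 0 0 0 0.15 -1" --pt "0 0 0 0 0 0.15 -1"

```text
time_s: 34.3
position: [0.5622, -0.0773, 0.0263]
tool_rot: [[0.014, 1.0, 0.0], [1.0, -0.014, -0.0], [-0.0, 0.0, -1.0]]
ft_force: [-0.2, -0.1, -1.3]
grip_width: 0.0409
gripper_force: 41.5
```

Call:
move_arm --pt "0 0 0 0 0 0.1 -1" --pt "0 0 0 0 0 0.1 -1"

```text
time_s: 34.5
position: [0.5623, -0.0774, 0.0262]
tool_rot: [[0.014, 1.0, 0.0], [1.0, -0.014, -0.0], [-0.0, 0.0, -1.0]]
ft_force: [-2.3, 0.4, 7.3]
grip_width: 0.0413
gripper_force: 42.4
```

Call:
move_arm --pt "0 0 0 0 0 0 0.4" --pt "0 0 0 0 0 0 0.4" --pt "0 0 0 0 0 0 0.4" --pt "0 0 0 0 0 -2.5 0.4" --pt "0 0 0 0 0 -6.5 0.6"

```text
time_s: 35.0
position: [0.561, -0.077, 0.089]
tool_rot: [[0.015, 1.0, -0.005], [1.0, -0.015, 0.002], [0.002, -0.005, -1.0]]
ft_force: [1.1, 0.1, -0.6]
grip_width: 0.0683
gripper_force: 0.0
```

Call:
move_arm --pt "0 0 0 0 0 -4 1" --pt "0 0 0 -3.8 -2.2 -5 1" --pt "0 0 0 -7.6 -4.4 -6 1" --pt "0 0 0 -11.5 -6.6 -7 1" --pt "0 0 0 -15.4 -8.8 -7 1"

```text
time_s: 35.5
position: [0.4714, -0.2316, 0.1616]
tool_rot: [[0.014, 1.0, 0.002], [1.0, -0.014, -0.002], [-0.002, 0.002, -1.0]]
ft_force: [0.2, -0.3, 0.5]
grip_width: 0.0852
gripper_force: 0.0
```

Call:
move_arm --pt "0 0 0 -3.8 -2 0 1" --pt "0 0 0 -5 -2 0 1" --pt "0 0 0 -5 -2 0 1" --pt "0 0 0 -5 -2 0 1"

```text
time_s: 35.9
position: [0.4516, -0.279, 0.1601]
tool_rot: [[0.014, 1.0, -0.0], [1.0, -0.014, 0.001], [0.001, -0.0, -1.0]]
ft_force: [0.6, -0.4, 0.3]
grip_width: 0.0852
gripper_force: 0.0
```

Run:
```python
from h import *
s=env.observe();R=np.array(s["tool_rot"]);az=np.degrees(np.arctan2(R[0,0],R[1,0]));print(s["position"],az)
w=env.get_image("wrist");save(w,"w11.png")
for b in bricks(w,amin=600,amax=20000):print(b, go((*s["position"],az),(b[2][0],b[2][1],.09,90-b[2][2])))
```

```text
[ 0.45160547 -0.27896802  0.16007478] 0.8025327615777554
(array([243., 236.]), np.int32(3648), array([ 0.4253, -0.3123, 21.6936,  0.1312])) az 67.5 tx -3.37 ty -2.58 tz 7.01
```

Call:
move_arm --pt "0 0 8 -1.7 -1.3 0 1" --pt "0 0 16 -3.4 -2.6 1 1" --pt "0 0 24 -3.4 -2.6 3 1" --pt "0 0 32 -3.4 -2.6 5 1" --pt "0 0 40 -3.4 -2.6 7 1"

```text
time_s: 36.45
position: [0.4255, -0.3121, 0.0897]
tool_rot: [[0.657, 0.754, 0.0], [0.754, -0.657, 0.0], [0.0, 0.0, -1.0]]
ft_force: [0.1, 0.4, 0.1]
grip_width: 0.0852
gripper_force: 0.0
```

Call:
move_arm --pt "0 0 8 0 0 0 1" --pt "0 0 16 0 0 0 1" --pt "0 0 24 0 0 0 1" --pt "0 0 27.5 0 0 0 1" --pt "0 0 27.5 0 0 0 1"

```text
time_s: 36.95
position: [0.4255, -0.3121, 0.0903]
tool_rot: [[0.929, 0.371, -0.0], [0.371, -0.929, 0.0], [0.0, -0.0, -1.0]]
ft_force: [-1.0, 1.4, 0.7]
grip_width: 0.0855
gripper_force: 0.0
```

Run:
```python
from h import *
s=env.observe();R=np.array(s["tool_rot"]);az=np.degrees(np.arctan2(R[0,0],R[1,0]));print(s["position"],az)
w=env.get_image("wrist");save(w,"w12.png")
for b in bricks(w,amin=600,amax=20000):print(b, go((*s["position"],az),(b[2][0],b[2][1],.003,90-b[2][2])))
```

```text
[ 0.42550999 -0.31210492  0.09029205] 68.22635020169986
(array([272., 227.]), np.int32(6466), array([ 0.423 , -0.3114, 19.9886,  0.0727])) az 1.8 tx -0.21 ty -0.16 tz 8.73
```

View pics/w12.png

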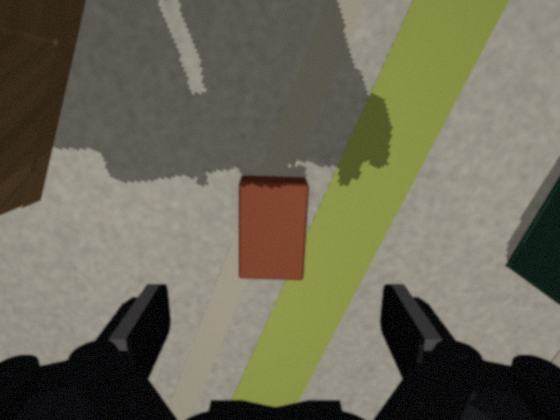

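The red brick at (272,228) is centred. I'll grasp it and carry it to slot 3b.

Call:
move_arm --pt "0 0 0 -0.2 0 3 1" --pt "0 0 0 -0.2 0 6 1" --pt "0 0 0 -0.2 0 8 1" --pt "0 0 0 -0.2 0 8.7 1" --pt "0 0 0 -0.2 0 8.7 1"

```text
time_s: 37.5
position: [0.423, -0.3136, 0.0029]
tool_rot: [[0.929, 0.371, -0.001], [0.371, -0.929, 0.001], [-0.0, -0.001, -1.0]]
ft_force: [0.0, -0.0, -0.1]
grip_width: 0.0857
gripper_force: 0.0
```

Call:
move_arm --pt "0 0 0 0 0 0 -1" --pt "0 0 0 0 0 0 -1" --pt "0 0 0 0 0 0 -1" --pt "0 0 0 0 0 0 -1" --pt "0 0 0 0 0 0 -1"

```text
time_s: 38.0
position: [0.4232, -0.3144, 0.0042]
tool_rot: [[0.929, 0.369, 0.001], [0.369, -0.929, -0.001], [0.001, 0.001, -1.0]]
ft_force: [-0.2, 0.7, 6.1]
grip_width: 0.0412
gripper_force: 41.0
```

Call:
move_arm --pt "0 0 0 0 0 -3.5 -1" --pt "0 0 0 0 0 -7 -1" --pt "0 0 0 0 0 -10.5 -1" --pt "0 0 0 0 0 -13.5 -1" --pt "0 0 0 0 0 -13.5 -1"

```text
time_s: 38.5
position: [0.4241, -0.3153, 0.1422]
tool_rot: [[0.929, 0.37, 0.005], [0.37, -0.929, -0.006], [0.003, 0.007, -1.0]]
ft_force: [0.0, 0.1, -1.9]
grip_width: 0.0412
gripper_force: 41.7
```

Run:
```python
from h import *
s=env.observe();R=np.array(s["tool_rot"]);az=np.degrees(np.arctan2(R[0,0],R[1,0]));print(s["position"],az,s["grip_width"])
p=s["position"];print(go((p[0],p[1],.1375,az),(.562,-.042,.1375,.6)))
```

```text
[ 0.42406311 -0.3153181   0.14222136] 68.30979259864573 0.04116458509909183
az -67.7 tx 22.92 ty -20.30 tz -0.00
```

Call:
move_arm --pt "0 0 0 3.3 -2.9 0 -1" --pt "0 0 0 6.6 -5.8 0 -1" --pt "0 0 0 9.9 -8.7 0 -1" --pt "0 0 0 13.2 -11.6 0 -1" --pt "0 0 0 16.5 -14.5 0 -1"

```text
time_s: 39.0
position: [0.5229, -0.1166, 0.1374]
tool_rot: [[0.929, 0.369, -0.001], [0.369, -0.929, 0.001], [-0.001, -0.001, -1.0]]
ft_force: [0.4, -0.5, -1.1]
grip_width: 0.0409
gripper_force: 41.6
```

Call:
move_arm --pt "0 0 -8 3.2 -2.9 0 -1" --pt "0 0 -16 6.4 -5.8 0 -1" --pt "0 0 -24 6.4 -5.8 0 -1" --pt "0 0 -32 6.4 -5.8 0 -1" --pt "0 0 -40 6.4 -5.8 0 -1"

```text
time_s: 39.5
position: [0.5604, -0.0403, 0.1371]
tool_rot: [[0.469, 0.883, -0.002], [0.883, -0.469, 0.0], [-0.0, -0.002, -1.0]]
ft_force: [-0.3, 0.4, -1.8]
grip_width: 0.0409
gripper_force: 41.6
```

Call:
move_arm --pt "0 0 -8 0 0 0 -1" --pt "0 0 -16 0 0 0 -1" --pt "0 0 -24 0 0 0 -1" --pt "0 0 -27.7 0 0 0 -1" --pt "0 0 -27.7 0 0 0 -1"

```text
time_s: 40.0
position: [0.5603, -0.0408, 0.1373]
tool_rot: [[0.01, 1.0, -0.002], [1.0, -0.01, 0.0], [0.0, -0.002, -1.0]]
ft_force: [-0.6, -0.7, -1.6]
grip_width: 0.041
gripper_force: 41.6
```

Call:
move_arm --pt "0 0 0 0 0 0 -1" --pt "0 0 0 0 0 0 -1"

```text
time_s: 40.2
position: [0.5606, -0.0409, 0.1379]
tool_rot: [[0.012, 1.0, -0.001], [1.0, -0.012, 0.0], [0.0, -0.001, -1.0]]
ft_force: [-0.6, 0.0, -0.8]
grip_width: 0.0411
gripper_force: 41.6
```

Run:
```python
from h import *
s=env.observe();R=np.array(s["tool_rot"]);az=np.degrees(np.arctan2(R[0,0],R[1,0]));print(s["position"],az,s["grip_width"])
p=s["position"];print(go((*p,az),(.5622,-.042,.044+.0042+.001,.6)))
w=env.get_image("wrist");save(w,"w13.png")
```

```text
[ 0.56063106 -0.04086596  0.1379449 ] 0.7070642789906939 0.04110382807519524
az -0.1 tx -0.11 ty 0.16 tz 8.87
```

View pics/w13.png

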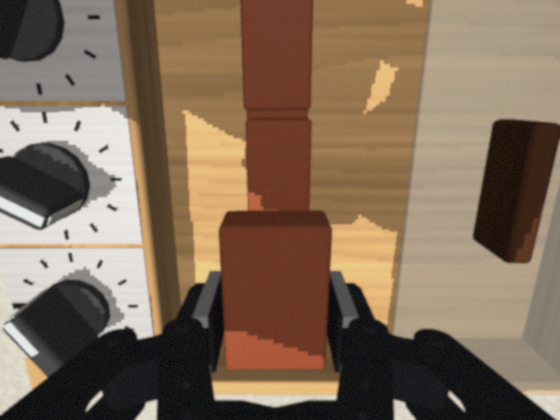

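All placed bricks lie in line; the 2a/2b joint is at rows 108-120. I'm measuring it, then lowering the last brick.

Run:
```python
from h import *
w=env.get_image("wrist");c=(.5622,-.0078,-.0108)
print(unproj(w,(276,108),.044)[1]+.032,unproj(w,(279,119),.044)[1]-.032,unproj(w,(247,119),.044)[0],unproj(w,(310,119),.044)[0],W(c,(0,.068,0)),W(c,(0,0,0)))
```

```text
0.06335429414874302 -0.007282014149460336 0.5438986264001698 0.5833859785976063 [0.56293439 0.06019603 0.        ] [ 0.5622 -0.0078  0.    ]
```

Call:
move_arm --pt "0 0 0 -0.1 0.15 3 -1" --pt "0 0 0 -0.1 0.15 6 -1" --pt "0 0 0 -0.1 0.15 7.5 -1" --pt "0 0 0 -0.1 0.15 8.3 -1" --pt "0 0 0 -0.1 0.15 8.5 -1"

```text
time_s: 40.8
position: [0.5622, -0.0419, 0.0528]
tool_rot: [[0.011, 1.0, -0.001], [1.0, -0.011, 0.0], [0.0, -0.001, -1.0]]
ft_force: [0.7, -0.3, -0.9]
grip_width: 0.041
gripper_force: 41.6
```

Call:
move_arm --pt "0 0 0 0 0 0.1 -1" --pt "0 0 0 0 0 0.2 -1" --pt "0 0 0 0 0 0.2 -1"

```text
time_s: 41.1
position: [0.5626, -0.042, 0.0519]
tool_rot: [[0.011, 1.0, 0.001], [1.0, -0.011, -0.0], [-0.0, 0.001, -1.0]]
ft_force: [-0.4, -0.1, -1.8]
grip_width: 0.0411
gripper_force: 41.6
```

Call:
move_arm --pt "0 0 0 0 0 0.1 -1" --pt "0 0 0 0 0 0.2 -1" --pt "0 0 0 0 0 0.25 -1" --pt "0 0 0 0 0 0.25 -1"

```text
time_s: 41.5
position: [0.5622, -0.0419, 0.0487]
tool_rot: [[0.011, 1.0, -0.0], [1.0, -0.011, 0.0], [0.0, -0.0, -1.0]]
ft_force: [0.9, -0.5, -2.0]
grip_width: 0.0412
gripper_force: 41.6
```

Call:
move_arm --pt "0 0 0 0 0 0.1 -1" --pt "0 0 0 0 0 0.1 -1"

```text
time_s: 41.7
position: [0.5624, -0.0419, 0.0482]
tool_rot: [[0.011, 1.0, 0.0], [1.0, -0.011, -0.0], [-0.0, 0.0, -1.0]]
ft_force: [-0.9, -0.1, 3.4]
grip_width: 0.0409
gripper_force: 42.2
```

Contact. I'll release, rise, and check the whole stack numerically from above.

Call:
move_arm --pt "0 0 0 0 0 0 0.4" --pt "0 0 0 0 0 0 0.4" --pt "0 0 0 0 0 0 0.4" --pt "0 0 0 0 0 -2.5 0.4" --pt "0 0 0 0 0 -6.5 0.4"

```text
time_s: 42.2
position: [0.5611, -0.0417, 0.1115]
tool_rot: [[0.011, 1.0, -0.005], [1.0, -0.011, 0.002], [0.001, -0.005, -1.0]]
ft_force: [0.5, -0.1, 0.7]
grip_width: 0.0601
gripper_force: 0.0
```

Call:
move_arm --pt "0 0 0 0 0 -4.5 0.4" --pt "0 0 0 0 0 -9 1" --pt "0 0 0 0 0 -13 1" --pt "0 0 0 0 0 -13 1" --pt "0 0 0 0 0 -13 1"

```text
time_s: 42.7
position: [0.5623, -0.0419, 0.2431]
tool_rot: [[0.011, 1.0, 0.001], [1.0, -0.011, -0.0], [-0.0, 0.001, -1.0]]
ft_force: [0.7, -0.2, -0.4]
grip_width: 0.0855
gripper_force: 0.0
```

Run:
```python
from h import *
s=env.observe();R=np.array(s["tool_rot"]);az=np.degrees(np.arctan2(R[0,0],R[1,0]));print(s["position"],az)
w=env.get_image("wrist");c=(.5622,-.0078,-.0108)
sc=env.get_image("scene")
im=w["color"][:,:,::-1].copy()
def box(y,z,col):
    P=[proj(w,W(c,(sx*.021,y+sy*.032,z))) for sx,sy in((-1,-1),(1,-1),(1,1),(-1,1))]
    cv2.polylines(im,[np.int32(np.round(P))],True,col,1)
for y in(.068,0,-.068):box(y,.044,(0,255,0))
box(-.034,.066,(255,255,0))
S=sc["color"][100:340,150:450,::-1]
out=np.zeros((420,800,3),np.uint8);out[:,:500]=im[:,30:530];out[:240,500:]=S
cv2.imwrite("pics/w14.png",out)
```

```text
[ 0.5622659  -0.04189186  0.24305621] 0.6236815690291944
```

View pics/w14.png

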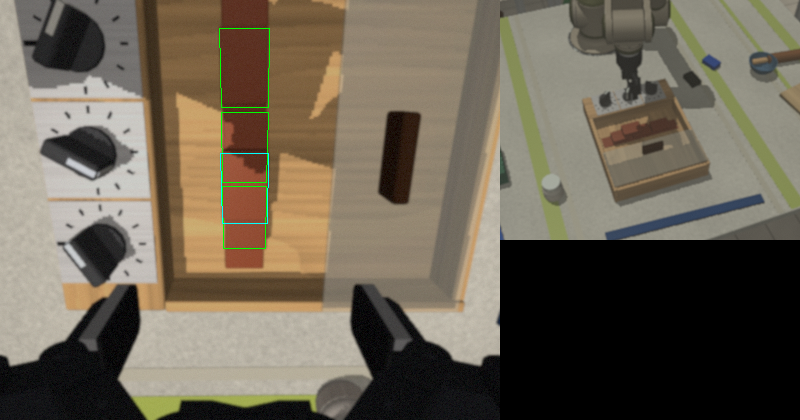

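The overlay boxes (target slots) match all four bricks: second course at (244,68), (244,147) and (244,217), third at (245,188). Now I'll close the lid.

Call:
move_arm --pt "0 0 0 1 4 0 -0.06" --pt "0 0 0 2 8 1 -0.06" --pt "0 0 0 3.4 12.5 2 -0.06" --pt "0 0 0 3.4 12.5 6 -0.06" --pt "0 0 0 3.4 12.5 10.2 -0.06"

```text
time_s: 43.3
position: [0.6885, -0.0088, 0.1378]
tool_rot: [[0.01, 1.0, -0.0], [1.0, -0.01, 0.0], [0.0, -0.0, -1.0]]
ft_force: [1.0, -0.2, -0.9]
grip_width: 0.0401
gripper_force: 0.0
```

Call:
move_arm --pt "0 0 0 0 0 0 -0.06" --pt "0 0 0 0 0 3 -0.06" --pt "0 0 0 0 0 5.8 -0.06" --pt "0 0 0 0 0 5.8 -0.06" --pt "0 0 0 0 0 5.8 -1"

```text
time_s: 43.8
position: [0.6881, -0.0095, 0.0845]
tool_rot: [[0.011, 1.0, 0.001], [1.0, -0.011, -0.0], [-0.0, 0.001, -1.0]]
ft_force: [-0.5, -0.1, -0.2]
grip_width: 0.0268
gripper_force: 0.0
```

Call:
move_arm --pt "0 0 0 0 0 0 -1" --pt "0 0 0 0 0 0 -1" --pt "0 0 0 0 0 0 -1" --pt "0 0 0 0 0 0 -1"

```text
time_s: 44.2
position: [0.6873, -0.0095, 0.0854]
tool_rot: [[0.011, 1.0, 0.0], [1.0, -0.011, -0.001], [-0.001, 0.0, -1.0]]
ft_force: [-6.3, -0.1, 3.8]
grip_width: 0.0131
gripper_force: 39.9
```

Call:
move_arm --pt "0 0 0 0 -1.5 0 -1" --pt "0 0 0 0 -4 0 -1" --pt "0 0 0 0 -6.5 0 -1" --pt "0 0 0 0 -9 0 -1" --pt "0 0 0 0 -11.5 0 -1"

```text
time_s: 44.7
position: [0.5736, -0.008, 0.0854]
tool_rot: [[0.011, 1.0, 0.006], [1.0, -0.011, -0.0], [-0.0, 0.006, -1.0]]
ft_force: [4.3, 1.9, 1.3]
grip_width: 0.0136
gripper_force: 40.4
```

Call:
move_arm --pt "0 0 0 0 -2 0 -1" --pt "0 0 0 0 -2.8 0 -1" --pt "0 0 0 0 -3.1 0 -1" --pt "0 0 0 0 -3.2 0 -1" --pt "0 0 0 0 -3.2 0 -1"

```text
time_s: 45.2
position: [0.5425, -0.0075, 0.0853]
tool_rot: [[0.011, 1.0, 0.005], [1.0, -0.011, -0.0], [-0.0, 0.005, -1.0]]
ft_force: [0.1, 3.8, 11.7]
grip_width: 0.013
gripper_force: 41.9
```

Call:
move_arm --pt "0 0 0 0 -0.2 0 -1" --pt "0 0 0 0 -0.2 0 -1" --pt "0 0 0 0 -0.2 0 -1"

```text
time_s: 45.5
position: [0.5423, -0.0076, 0.0853]
tool_rot: [[0.011, 1.0, 0.009], [1.0, -0.011, -0.0], [-0.0, 0.009, -1.0]]
ft_force: [8.6, 4.7, 7.3]
grip_width: 0.0134
gripper_force: 41.3
```

Call:
move_arm --pt "0 0 0 0 0 0 -0.06" --pt "0 0 0 0 0 0 -0.06" --pt "0 0 0 0 0 -3 -0.06" --pt "0 0 0 0 0 -5.7 -0.06" --pt "0 0 0 0 0 -5.7 -0.06"

```text
time_s: 46.0
position: [0.5402, -0.0081, 0.1432]
tool_rot: [[0.011, 1.0, 0.006], [1.0, -0.011, -0.002], [-0.002, 0.006, -1.0]]
ft_force: [0.4, 0.1, -0.1]
grip_width: 0.0399
gripper_force: 0.0
```

Call:
move_arm --pt "0 0 -8 -2.1 -2.7 0 -0.06" --pt "0 0 -16 -4.2 -5.4 0 -0.06" --pt "0 0 -24 -6.3 -8.1 0 -0.06" --pt "0 0 -30.1 -8.4 -10.7 0 -0.06" --pt "0 0 -30.1 -8.4 -10.7 0 -0.06"

```text
time_s: 46.5
position: [0.4283, -0.0918, 0.1395]
tool_rot: [[-0.492, 0.871, -0.002], [0.871, 0.492, 0.0], [0.001, -0.002, -1.0]]
ft_force: [0.6, 0.2, 0.7]
grip_width: 0.0404
gripper_force: 0.0
```

Call:
move_arm --pt "0 0 0 0 0 0 -0.06" --pt "0 0 0 0 0 0 -0.06"

```text
time_s: 46.7
position: [0.4313, -0.0903, 0.1397]
tool_rot: [[-0.491, 0.871, 0.0], [0.871, 0.491, 0.0], [-0.0, 0.0, -1.0]]
ft_force: [1.6, -0.3, -0.4]
grip_width: 0.0402
gripper_force: 0.0
```

Run:
```python
from h import *
s=env.observe();R=np.array(s["tool_rot"]);az=np.degrees(np.arctan2(R[0,0],R[1,0]));print(s["position"],az)
print(go((*s["position"],az),(.4311,-.0912,.0865,-29.5)))
```

```text
[ 0.43129714 -0.09026807  0.13967494] -29.43414528395529
az -0.1 tx -0.07 ty -0.06 tz 5.32
```

Call:
move_arm --pt "0 0 0 -0.05 -0.05 2.5 -0.06" --pt "0 0 0 -0.05 -0.05 5.3 -0.06" --pt "0 0 0 -0.05 -0.05 5.3 -0.06" --pt "0 0 0 -0.05 -0.05 5.3 -1" --pt "0 0 0 -0.05 -0.05 5.3 -1"

```text
time_s: 47.2
position: [0.4314, -0.0912, 0.0878]
tool_rot: [[-0.492, 0.87, 0.002], [0.87, 0.492, -0.001], [-0.002, 0.001, -1.0]]
ft_force: [-0.9, 0.7, 4.9]
grip_width: 0.0132
gripper_force: 41.2
```

Call:
move_arm --pt "0 0 0 0 0 0 -1" --pt "0 0 0 0 0 0 -1" --pt "0 0 0 0 0 0 -1"

```text
time_s: 47.5
position: [0.4314, -0.0912, 0.0878]
tool_rot: [[-0.492, 0.871, 0.003], [0.871, 0.492, -0.001], [-0.002, 0.002, -1.0]]
ft_force: [2.4, 2.1, 6.7]
grip_width: 0.0138
gripper_force: 41.5
```

Call:
move_arm --pt "0 0 -8 0 0 0 -1" --pt "0 0 -16 0 0 0 -1" --pt "0 0 -24 0 0 0 -1" --pt "0 0 -32 0 0 0 -1" --pt "0 0 -40 0 0 0 -1"

```text
time_s: 48.0
position: [0.4316, -0.091, 0.0878]
tool_rot: [[-0.938, 0.346, 0.003], [0.346, 0.938, -0.0], [-0.003, 0.001, -1.0]]
ft_force: [3.2, 4.8, 7.1]
grip_width: 0.0133
gripper_force: 41.5
```

Call:
move_arm --pt "0 0 -8 0 0 0 -1" --pt "0 0 -16 0 0 0 -1" --pt "0 0 -20 0 0 0 -1" --pt "0 0 -20 0 0 0 -1" --pt "0 0 -20 0 0 0 -1"

```text
time_s: 48.5
position: [0.4316, -0.0908, 0.0878]
tool_rot: [[-1.0, 0.01, 0.003], [0.01, 1.0, 0.0], [-0.003, 0.0, -1.0]]
ft_force: [3.6, 4.6, 7.3]
grip_width: 0.0133
gripper_force: 41.6
```

Run:
```python
from h import *
s=env.observe();R=np.array(s["tool_rot"]);az=np.degrees(np.arctan2(R[0,0],R[1,0]));print(s["position"],az,s["wrist_torque"],s["ft_force"])
```

```text
[ 0.43160848 -0.09082655  0.08784666] -89.45284734623093 [ 1.10134237 -0.58681159  0.0155145 ] [3.58307853 4.60653825 7.28592061]
```

Call:
move_arm --pt "0 0 0 0 0 0 -0.06" --pt "0 0 0 0 0 0 -0.06" --pt "0 0 0 0 0 -4 -0.06" --pt "0 0 0 0 0 -8.5 -0.06" --pt "0 0 0 0 0 -13 -0.06"

```text
time_s: 49.0
position: [0.43, -0.0911, 0.2183]
tool_rot: [[-1.0, 0.009, -0.001], [0.009, 1.0, 0.0], [0.001, 0.0, -1.0]]
ft_force: [0.0, -0.9, 0.5]
grip_width: 0.0403
gripper_force: 0.0
```

Call:
move_arm --pt "0 0 8 4 0 -3 1" --pt "0 0 16 4 0 -3 1" --pt "0 0 24 4 0 -3 1" --pt "0 0 32 4 0 -3 1" --pt "0 0 40 4 0 -3 1"

```text
time_s: 49.5
position: [0.3902, -0.0909, 0.2468]
tool_rot: [[-0.756, 0.654, -0.0], [0.654, 0.756, -0.0], [0.0, -0.0, -1.0]]
ft_force: [-0.7, -0.3, -0.0]
grip_width: 0.0852
gripper_force: 0.0
```

Call:
move_arm --pt "0 0 8 -4 10 0 1" --pt "0 0 16 -4 10 0 1" --pt "0 0 24 -4 10 0 1" --pt "0 0 32 -4 10 0 1" --pt "0 0 40 -4 10 0 1"

```text
time_s: 50.0
position: [0.4861, -0.0405, 0.2463]
tool_rot: [[-0.16, 0.987, -0.001], [0.987, 0.16, -0.0], [0.0, -0.001, -1.0]]
ft_force: [-0.1, -0.7, -0.6]
grip_width: 0.0852
gripper_force: 0.0
```

Run:
```python
from h import *
s=env.observe();print(s["position"],s["time_s"])
w=env.get_image("wrist");sc=env.get_image("scene");sd=env.get_image("side");save(w,"w15.png");save(sc,"s15.png")
c=(.5622,-.0078,-.0108)
for t in("lid_handle","dial_right_grip"):
    d=env.tip_of(t,w)
    for e in d[:3]:print(t,round(e["conf"],2),unproj(w,e["pixel"],.098)[:2].round(4))
print(W(c,(-.02,0,.098)))
m=redmask(w)|((w["color"][...,0]>1.3*w["color"][...,1])&(w["color"][...,0]<140)).astype(np.uint8)
# red-ness profile along the row (through the lid) at z=.044
for y in np.arange(.14,-.141,-.02):
    print(round(y,2),[int(100*float(v[0])/(v[1]+1)) for v in [w["color"][int(round(q[1])),int(round(q[0]))] for q in [proj(w,W(c,(x,y,.044))) for x in(-.04,-.028,-.015,0,.015,.028,.04)] if 0<=q[0]<560 and 0<=q[1]<420]])
# bricks left loose?
for n,p in(("scene",sc),("side",sd)):
    k,l,st,ce=cv2.connectedComponentsWithStats(redmask(p))
    print(n,[(ce[i].round().tolist(),int(st[i][4]),unproj(p,ce[i],.011)[:2].round(2).tolist()) for i in range(1,k) if st[i][4]>40])
```

```text
[ 0.48606217 -0.04050831  0.24630341] 50.0
lid_handle 0.65 [ 0.5439 -0.0073]
dial_right_grip 0.62 [ 0.43   -0.0931]
[ 0.54220117 -0.007584    0.098     ]
0.14 [104, 106, 107]
0.12 [109, 110, 119, 118, 114, 110, 112]
0.1 [108, 107, 122, 117, 122, 109, 109]
0.08 [109, 109, 115, 120, 122, 110, 108]
0.06 [105, 108, 121, 119, 122, 112, 111]
0.04 [108, 108, 118, 123, 122, 109, 110]
0.02 [109, 107, 150, 155, 121, 112, 111]
0.0 [108, 108, 150, 176, 122, 108, 107]
-0.02 [108, 109, 136, 148, 122, 113, 109]
-0.04 [108, 108, 550, 137, 122, 116, 107]
-0.06 [109, 108, 120, 125, 121, 114, 108]
-0.08 [111, 110, 122, 126, 121, 111, 109]
-0.1 [111, 110, 118, 121, 121, 109, 108]
-0.12 [109, 111, 122, 119, 111, 109, 109]
-0.14 [105, 106, 105, 106, 107, 108, 106]
scene []
side [([47.0, 327.0], 2381, [0.7, 0.69]), ([145.0, 360.0], 55, [0.41, 0.59]), ([141.0, 367.0], 82, [0.4, 0.61]), ([128.0, 376.0], 56, [0.4, 0.65]), ([117.0, 381.0], 52, [0.41, 0.68]), ([105.0, 392.0], 99, [0.42, 0.71]), ([84.0, 409.0], 79, [0.42, 0.77])]
```

```bash
python3 -c "
from rig import env
print(env.close_job())"
```

```text
the job is handed in; nothing more can be done
None
```

I set the dials to 4-7-2, opened the lid, laid all four loose bricks (three in the second course, one in the third), shut the lid, turned the right dial back to 0, and handed the job in at about 50 s; it returned no verdict, I judged the closed lid and final brick positions only from measurements, and I viewed 15 pictures, one over the limit of 14.

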